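# Chock a jar on the sloping leak-check board

### The arm

A 7-joint arm with a two-finger parallel gripper is mounted at the origin on a cart in front of the work surface, level with it; the furniture and walls round the work are solid. World frame = base frame: x ahead of the robot, y to its left, z up, the work surface at z = 0. Lengths are in mm, angles in rad, forces in N, time in s.
With the tool pointing down it reaches from about 400 to 925 mm from the base axis. Payload 5.6 kg.
Tool frame: the origin (TCP) lies midway between the tips of the shut fingers; the grasp point (between the pads) lies 19 mm behind it (ctrl.pinch_z is the distance from the TCP to the grasp point, in mm); z points along the fingers, y is the direction in which the jaws open and shut (so a half turn about z gives the same grasp; the last joint's range is limited). The gripper opens to 85 mm and grips with 20 to 120 N. Pads are 22 mm wide; open, the fingers measure 114 mm over their backs; the gripper's body (76 mm by 85 mm) begins 54 mm behind the grasp point. The pads swing forward as they close: fully open they stand 13 mm farther back than shut.
Start: joints at [1.112, 0.468, -0.012, 1.603, 0.006, 1.071, -0.056], TCP at [262.51, -594.641, 201.69] pointing down, gripper open.
Joint ranges: [-2.53, 2.53], [-0.31, 2.02], [-1.57, 1.55], [0.28, 2.44], [-1.29, 4.43], [0.15, 1.84], [-2.92, 2.92]. Speed limits (rad/s): [2.57, 2.57, 3.14, 3.14, 3.14, 3.14, 3.14].

### API

Orientations are given as a unit quaternion [x, y, z, w].
In Python, from bench import sensors, viewer, ctrl, nets gives the robot as it stands.
- The arm moves only by the shell command python3 -m crank 'ROWS'. ROWS is JSON, a list of rows, each an object of numbers: "x", "y", "z": the shift along the tool's x, y, z in cm; "turn": the turn about the tool's z in degrees; "fingers": the opening, from 0 (shut) to 1 (fully open). A call has 1 to 10 rows; each row shifts and turns the commanded pose from where the row before left it, along the tool's axes as they then stand; what a row does not reach is not made up. A row lasts 1/12 s, in which the tool goes at most 41.7 mm and 7.16 degrees, less where a joint would pass 70% of its speed; a pose out of reach is approached as far as the arm can. A call is refused whole if a number of a shift passes 4.17 or a number of a turn 7.16, either way. A call with a gripper value outside its range is refused whole. The fingers move at their own pace and stop on an object; the grip force is fixed at half the most. Time passes only in rows, so rows that do not move let the fingers close. It gives the time, the measured TCP pose, the force and the opening at its end, in the units of the state.
- sensors.read_state(): the state, without advancing time (a new reading comes with each control period).
- viewer.read_camera(name): name is "side" or "top" or "wrist"; returns a dict with "color" (420x560x3 uint8, blue, green, red), "fx", "fy", "cx", "cy" (pixels), "dist" ([k1, k2, p1, p2, k3] as OpenCV has them; the pictures are not rectified), "view" (4x4, takes a point from world to camera coordinates). Camera axes: x right, y up, looking along -z (the intrinsics and any distortion apply to the point x, -y, -z); pixel columns grow to the right and rows downward; lengths in mm; the calibration is good to about 2 mm. A picture is of the moment at which its call begins. There is no depth.
- ctrl.sign_off(): hands the job in, once; it reports no verdict.
Trained networks look in a picture, given as the dict that the camera call returned (one of the last four; its "shot" number tells which), for a name from the list of things; names that differ only in an ending like _2 or _b are one class to them, and where a whole thing is asked for, a point or a joint stands for the part that bears it (a point fixed in the world has none). Each returns a list of dicts, best first, with "conf" (0 to 1); they miss things now and then, are a little off and sometimes report something else, mostly with a low value. They report only what shows in the picture. A call takes as long as a camera call. They do not tell look-alikes from the thing itself.
- nets.find_in(picture, name): "position" ([x, y, z] in mm, in world coordinates, good to about 4 mm: the middle of the surface that is visible of it).
- nets.silhouettes(picture, name): "region" (420x560 bool, what is visible of it).
The state is a dict: "time": time; "joints": joint angles; "qd": joint speeds; "joint_torque": joint torques, N m; "position": TCP position; "tcp_rot": TCP orientation; "force": force on the tool from outside, world axes, zero at the start; "wrist_torque": the same for the moment, N m; "width": finger opening in mm.
Only numpy, scipy, OpenCV 4.12 (cv2) and the standard library are available. Lean on these libraries where they do the work, as an engineer would, in place of code of your own. Each camera call takes 0.05 s, during which the arm holds its last target.

### The job

Lay the closed steel jar on its side on the sloping board for its leak check, chocked so that it cannot roll off. First set the rubber wedge flat on the cork strip, midway across the board and square to the slope, with its thin edge pointing uphill, and let go of it; then lower the jar onto the board just uphill of the wedge, lying across the slope and centred on the wedge, and let go of it only once it is up against the wedge, so that it stays put. Do not let the jar drop, and leave the marker pen and the forceps where they are.

Things in the scene. Friction and masses are not known exactly. Their poses are not given: they have to be found in the camera images.
- deck: the sloping board: a grey plate 210 mm (along the slope) x 190 mm x 8 mm, tilted 7 degrees on a low aluminium stand (fixed; its position and heading vary). Origin at the centre of its top face; x points straight uphill along the face, y across the slope, z along the face's normal. Plain face without rims: a round part rolls down and off its low end. A brown cork strip, 72 mm wide, lies flush across its lower half, centred 50 mm downhill of the origin (x = -50 mm).
- strip (a point): centre of the cork strip on the board's top face, midway across the board
- chock: loose dark grey rubber wedge, 56 mm long x 34 mm wide x 30 mm high, 0.15 kg, starting upright on the bench. Origin at the centre of its underside; x points to its thin edge (+28 mm), z up. Its sides are upright and parallel (34 mm apart); the top is flat from x = -28 mm (the thick end) to x = -8 mm, then the face falls at 40 degrees to the thin edge. Best taken across its sides at the thick end.
- chock_toe (a point): middle of the wedge's thin edge, at its underside
- jar: closed steel jar, a cylinder 56 mm in diameter and 54 mm long with flat ends and a ridged lid, about 0.45 kg, starting on its side in a cradle. Origin at its centre, on its axis; y is the axis (x and z turn with it as it rolls). Taken across its two flat ends (54 mm) it leaves the rolling side free. Lying on the board its axis is 28 mm above the face; touching the wedge's face its axis is 38 mm uphill of the wedge's origin (10 mm beyond the thin edge). It rolls freely.
- cradle: low white V-shaped cradle, fixed to the bench where it stands (86 x 32 mm, 30 mm high), in which the jar lies with its axis 43 mm above the bench, its ends standing 11 mm clear of the cradle on both sides. Origin at the centre of its underside; the jar's axis lies along its y.
- marker: marker pen, 135 mm long, lying near the front edge of the bench; a bystander
- forceps: steel forceps, 134 mm long, lying on the bench beyond the left side of the board; a bystander
There are look-alikes about, which are no part of the job. Of the things like the chock, leave any that is yellow; of the rest the larger one is meant.

How it is judged (in metres and radians):
On the way, in this order (a step that is already met when the one before it is completed fails the run):
1. the wedge sits flat on the cork strip, thin edge uphill, let go, with the jar not yet on the board (x of chock in the frame of deck between -0.065 and -0.035 m and y of chock in the frame of deck between -0.035 and 0.035 m and z of chock in the frame of deck between -0.004 and 0.004 m and angle between the z axis of chock and the z axis of deck, either way round below 0.06 rad and angle between the x axis of chock and the x axis of deck, either way round below 0.2 rad and x of chock_toe in the frame of deck above -0.045 m and contact force between the fingers and chock below 0.1 N and contact force between jar and deck below 0.05 N and linear speed of chock below 0.02 m/s), for 0.2 s.
2. the jar lies on the board against the wedge, let go and at rest (x of chock in the frame of deck between -0.068 and -0.032 m and y of chock in the frame of deck between -0.035 and 0.035 m and z of chock in the frame of deck between -0.004 and 0.004 m and angle between the z axis of chock and the z axis of deck, either way round below 0.06 rad and angle between the x axis of chock and the x axis of deck, either way round below 0.2 rad and x of chock_toe in the frame of deck above -0.045 m and contact force between the fingers and chock below 0.1 N and z of jar in the frame of deck between 0.024 and 0.032 m and angle between the y axis of jar and the y axis of deck, either way round below 0.25 rad and contact force between jar and chock above 0.05 N and x of jar in the frame of chock between 0.032 and 0.044 m and y of jar in the frame of chock between -0.015 and 0.015 m and contact force between the fingers and jar below 0.1 N and linear speed of each of jar, chock below 0.01 m/s and angular speed of jar below 0.3 rad/s), for 0.2 s.
At the end, for the whole second after the job is handed in: Wedge flat on the board within 18 mm of the strip's centre line and 35 mm of the board's middle, square to the slope within 0.2 rad, thin edge uphill; jar on the board touching the wedge, across the slope within 0.25 rad, centred on the wedge within 15 mm; both let go and still (all of step 2).
It fails at once if the jar is let go on the board more than 12 mm short of the wedge (contact force between jar and deck above 0.05 N and contact force between the fingers and jar below 0.05 N and x of jar in the frame of chock above 0.05 m).
It fails at once if the jar is set on the board before the wedge is in place (contact force between jar and deck above 0.3 N and not (x of chock in the frame of deck between -0.075 and -0.025 m and z of chock in the frame of deck between -0.01 and 0.01 m)).
It fails at once if the jar is dropped (contact force between jar and anything else below 0.01 N and distance of jar from where it was at the start of the episode above 0.05 m and z of jar in the frame of deck above 0.036 m).
It fails at once if the marker pen or the forceps are pushed away by more than 40 mm (distance of any of marker, forceps from where it was at the start of the episode above 0.04 m).
It also fails if it takes over 54 s, if anything falls off the work surface, if the arm or the gripper's body presses on something with over 40 N, if the wrist force passes 120 N, or if a joint passes its speed limit or range.

## Working session

There is one attempt and no reset: what is moved stays moved. The work goes in short steps, Python scripts to look and compute and a shell command to move; the robot and the scene stay as the last step left them, time stands still between calls to the robot, and variables do not carry over. Pictures are saved under pics/ and viewed, and the job is handed in when it is done.

```bash
ls; mkdir -p pics; cat > h.py <<'E'
import numpy as np, cv2
from bench import sensors, viewer, ctrl, nets
from scipy.spatial.transform import Rotation as R
def snap(n, f):
    p=viewer.read_camera(n); cv2.imwrite('pics/'+f,p['color']); return p
def proj(p,X):
    X=np.atleast_2d(np.array(X,float)); V=np.array(p['view']); c=X@V[:3,:3].T+V[:3,3]
    c=c*[1,-1,-1]; K=np.array([[p['fx'],0,p['cx']],[0,p['fy'],p['cy']],[0,0,1.]])
    return cv2.projectPoints(c,np.zeros(3),np.zeros(3),K,np.array(p['dist'],float))[0][:,0]
def ray(p,uv):
    K=np.array([[p['fx'],0,p['cx']],[0,p['fy'],p['cy']],[0,0,1.]])
    q=cv2.undistortPoints(np.array(uv,float).reshape(-1,1,2),K,np.array(p['dist'],float))[:,0]
    V=np.array(p['view']); d=np.c_[q[:,0],-q[:,1],-np.ones(len(q))]@V[:3,:3]
    return -V[:3,:3].T@V[:3,3], d/np.linalg.norm(d,axis=1)[:,None]
def onz(p,uv,z):
    o,d=ray(p,uv); return o+d*((z-o[2])/d[:,2])[:,None]
E
python3 - <<'E'
from h import *
s=sensors.read_state(); print(s['time'],s['position'],s['tcp_rot'],s['force'],s['width'])
for c in ['side','top','wrist']:
    p=snap(c,c+'0.png')
    for n in ['chock','jar','deck','cradle','marker','forceps']:
        print(c,n,[(np.round(d['position']).tolist(),round(d['conf'],2)) for d in nets.find_in(p,n)])
E
```

```text
pics
0.0 [ 262.2226287  -594.07166377  200.71162535] [ 9.78474125e-01  2.06367515e-01 -2.55230098e-04 -8.78238902e-04] [-0.49757737 -0.3895989  -0.75319545] 85.20291833305089
side chock [([490.0, -156.0, 12.0], 0.63), ([436.0, -234.0, 20.0], 0.58), ([434.0, 54.0, 15.0], 0.53)]
side jar [([466.0, -53.0, 59.0], 0.89)]
side deck [([524.0, 218.0, 33.0], 0.62)]
side cradle [([434.0, -46.0, 12.0], 0.57), ([436.0, -236.0, 19.0], 0.27)]
side marker [([364.0, -112.0, 13.0], 0.62), ([527.0, 220.0, 38.0], 0.44)]
side forceps []
top chock [([452.0, -228.0, 23.0], 0.85), ([496.0, -148.0, 15.0], 0.57), ([438.0, 71.0, 17.0], 0.42)]
top jar [([469.0, -34.0, 66.0], 0.86)]
top deck [([535.0, 233.0, 35.0], 0.91)]
top cradle [([442.0, -37.0, 22.0], 0.52)]
top marker [([362.0, -96.0, 17.0], 0.78)]
top forceps [([522.0, 501.0, 8.0], 0.47)]
wrist chock []
wrist jar []
wrist deck []
wrist cradle []
wrist marker []
wrist forceps []
```

View pics/side0.png

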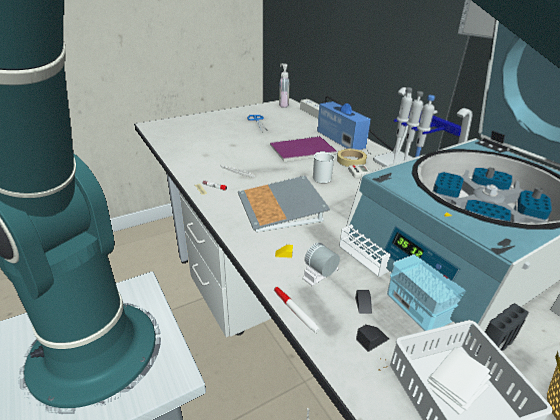

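View pics/top0.png

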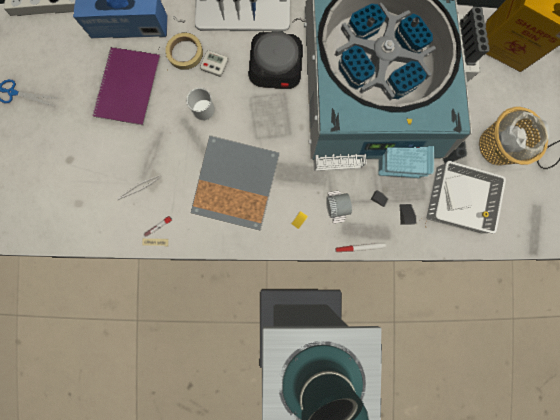

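```bash
python3 - <<'E'
from h import *
t=cv2.imread('pics/top0.png'); s=cv2.imread('pics/side0.png')
a=cv2.resize(t[170:260,320:430],None,fx=5,fy=5,interpolation=cv2.INTER_CUBIC)
cv2.imwrite('pics/c1.png',a)
b=cv2.resize(s[280:360,330:410],None,fx=5,fy=5,interpolation=cv2.INTER_CUBIC); cv2.imwrite('pics/c2.png',b)
d=cv2.resize(t[130:240,180:290],None,fx=5,fy=5,interpolation=cv2.INTER_CUBIC); cv2.imwrite('pics/c3.png',d)
E
```

```text
(no output)
```

View pics/c1.png

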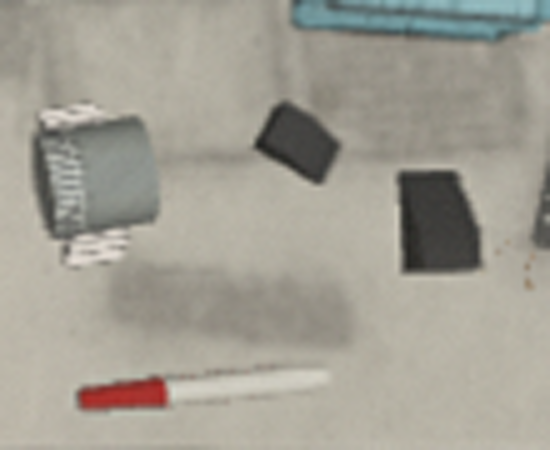

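View pics/c2.png

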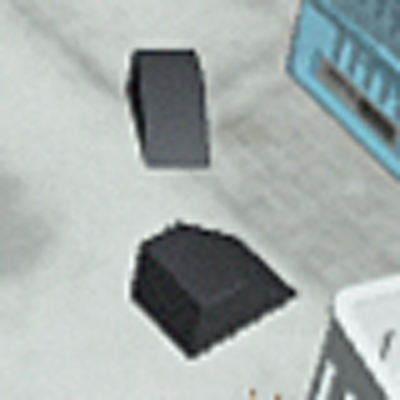

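View pics/c3.png

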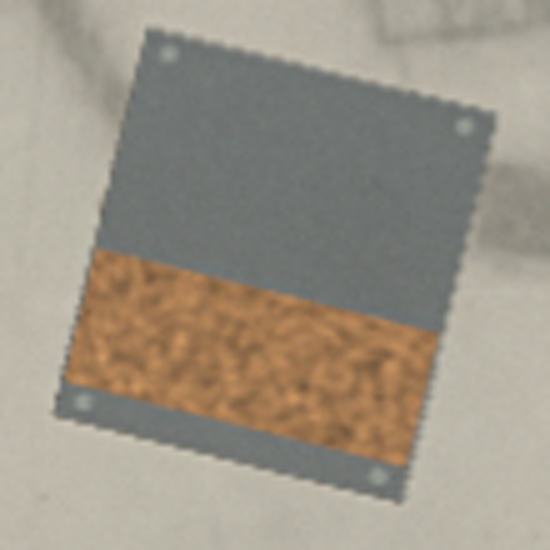

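```bash
cat >> h.py <<'E'
from scipy.optimize import minimize
def Rz(a): return R.from_euler('z',a).as_matrix()
def softhull(p,X,S=4):
    uv=proj(p,X); h=cv2.convexHull(((uv+0.5)*S*16-8).round().astype(np.int32).reshape(-1,1,2))
    m=np.zeros((420*S,560*S),np.uint8); cv2.fillConvexPoly(m,h,255,shift=4)
    return cv2.resize(m,(560,420),interpolation=cv2.INTER_AREA)/255.
def chockV(q):
    x,y,a=q; V=[[i,j,k] for j in(-17,17) for i,k in((-28,0),(28,0),(-28,30),(-8,30))]
    return np.array(V)@Rz(a).T+[x,y,0]
def deckM(q):
    x,y,z,a=q; M=Rz(a)@R.from_euler('y',-np.radians(7)).as_matrix(); return M,np.array([x,y,z])
def deckV(q,bot=-8):
    M,o=deckM(q); V=np.array([[i,j,k] for i in(-105,105) for j in(-95,95) for k in(0,bot)])
    return V@M.T+o
def jarV(q):
    x,y,a=q; th=np.linspace(0,2*np.pi,40,endpoint=False)
    V=np.array([[28*np.cos(t),s,28*np.sin(t)] for t in th for s in(-27,27)])
    return V@Rz(a).T+[x,y,43]
def cost(q,f,obs): return sum(np.abs(softhull(p,f(q))-m).sum()/m.sum() for p,m in obs)
def fit(f,q0,obs,step):
    best=None
    for q in q0:
        r=minimize(cost,q,args=(f,obs),method='Nelder-Mead',options=dict(initial_simplex=np.vstack([q]+[np.array(q)+np.eye(len(q))[i]*step[i] for i in range(len(q))]),xatol=.02,fatol=1e-4,maxiter=250))
        if best is None or r.fun<best.fun: best=r
    return best
E
python3 - <<'E'
from h import *
ps={c:viewer.read_camera(c) for c in['top','side']}
def masks(n,xy):
    o=[]
    for c,p in ps.items():
        u=proj(p,[xy])[0]
        for d in nets.silhouettes(p,n):
            m=d['region']; vs,us=np.nonzero(m)
            if np.hypot(us.mean()-u[0],vs.mean()-u[1])<14: o.append((p,m.astype(float))); print(n,c,d['conf'],m.sum()); break
    return o
for nm,f,n,xy,q0,st in [('chock',chockV,'chock',[452,-228,20],[[452,-228,a] for a in np.arange(-3.1,3.1,.8)],[5,5,.2]),
  ('small',chockV,'chock',[492,-150,15],[[492,-150,a] for a in np.arange(-3.1,3.1,.8)],[5,5,.2]),
  ('deck',deckV,'deck',[530,225,30],[[530,225,35,a] for a in(-.5,-.2,.1)],[5,5,5,.1]),
  ('jar',jarV,'jar',[469,-40,50],[[469,-40,a] for a in(-.5,0,.5)],[5,5,.2])]:
    obs=masks(n,xy)
    r=fit(f,q0,obs,st); print(nm,np.round(r.x,3),round(r.fun,3))
    for o in obs:
        r1=fit(f,[r.x],[o],st); print('  single',np.round(r1.x,3),round(r1.fun,3))
E
```

```text
chock top 0.51 329
chock side 0.71 589
chock [ 4.57393e+02 -2.29241e+02  9.00000e-03] 0.191
  single [ 4.59413e+02 -2.28351e+02 -1.40000e-02] 0.091
  single [ 4.56459e+02 -2.30360e+02  3.90000e-02] 0.06
chock top 0.72 154
chock side 0.75 327
small [ 504.654 -149.171    0.715] 1.381
  single [ 5.04404e+02 -1.53895e+02 -4.59000e-01] 0.888
  single [ 504.534 -149.014    0.737] 0.32
deck side 0.95 3039
deck [ 5.38379e+02  2.46164e+02  2.66420e+01 -2.38000e-01] 0.022
  single [ 5.38222e+02  2.45817e+02  2.68660e+01 -2.38000e-01] 0.021
jar top 0.68 484
jar side 0.88 781
jar [ 4.75062e+02 -3.44030e+01  1.74000e-01] 0.157
  single [ 4.75561e+02 -3.39340e+01  1.90000e-01] 0.087
  single [ 4.74163e+02 -3.56140e+01  2.05000e-01] 0.055
```

```bash
python3 - <<'E'
from h import *
p=viewer.read_camera('top')
for d in nets.silhouettes(p,'deck'):
    m=d['region'];vs,us=np.nonzero(m); print(d['conf'],m.sum(),us.mean(),vs.mean())
    if m.sum()>2000:
        for z in(26.6,):
            r=fit(lambda q:deckV([q[0],q[1],z,q[2]]),[[538,246,-.238]],[(p,m.astype(float))],[5,5,.1]);print(z,r.x,r.fun)
im=p['color'].copy(); im=cv2.resize(im,None,fx=4,fy=4,interpolation=cv2.INTER_CUBIC)
def poly(X,c): cv2.polylines(im,[((proj(p,X)+.5)*4).astype(int)],True,c,1)
q=[538.3,246.1,26.6,-.238]; poly(deckV(q,0)[[0,2,6,4]],(0,0,255))
M,o=deckM(q); poly(np.array([[i,j,0] for i,j in((-86,-95),(-86,95),(-14,95),(-14,-95))])@M.T+o,(0,255,0))
V=chockV([457.4,-229.2,.01]); 
for k in([0,1,5,4],[0,2,6,4],[1,3,7,5],[2,3,7,6]): poly(V[k],(0,0,255))
cv2.imwrite('pics/o1.png',im[500:960,720:1160]); cv2.imwrite('pics/o2.png',im[700:960,1280:1720])
print(proj(p,[o]))
E
```

```text
0.76 5833 234.36224927138693 182.36533516200925
26.6 [ 5.35517080e+02  2.38790172e+02 -2.35262263e-01] 0.025711721342059887
0.67 288 360.03125 247.10416666666666
[[231.37711356 181.24291619]]
```

View pics/o1.png

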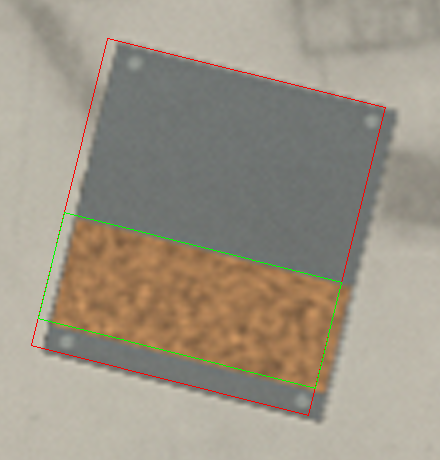

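View pics/o2.png

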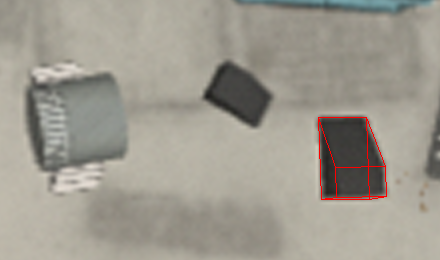

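```bash
python3 - <<'E'
from h import *
obs=[]
for c in('top','side'):
    p=viewer.read_camera(c); d=[d for d in nets.silhouettes(p,'deck') if d['region'].sum()>2000][0]; obs.append((p,d['region'].astype(float)))
r=fit(deckV,[[536,240,30,-.236]],obs,[5,5,5,.1]);print(r.x,r.fun)
M,o=deckM(r.x); print('strip',M@[-50,0,0]+o,'jar',M@[-12,0,28]+o, 'cork px top',proj(obs[0][0],np.array([[-14,0,0],[-86,0,0]])@M.T+o))
for z in(20,25,30,35,40):
    r=fit(lambda q:deckV([q[0],q[1],z,q[2]]),[[536,240,-.236]],obs,[5,5,.1]);print(z,r.x,r.fun)
E
```

```text
[ 5.34773912e+02  2.38926317e+02  3.15933771e+01 -2.38723690e-01] 0.07402326014728575
strip [486.55400698 250.66132395  25.49990988] jar [519.88556542 242.54960988  57.92223718] cork px top [[232.6087821  187.45364923]
 [226.00903975 213.96307042]]
20 [ 5.38993270e+02  2.41244532e+02 -2.29944615e-01] 0.21028236642936576
25 [ 5.37021811e+02  2.42421943e+02 -2.37621457e-01] 0.1336297856838006
30 [ 5.34820579e+02  2.38973041e+02 -2.35317277e-01] 0.07916541473504543
35 [ 5.33783921e+02  2.37687750e+02 -2.36297910e-01] 0.0821824411211853
40 [ 5.32262459e+02  2.34676714e+02 -2.31605278e-01] 0.13904552932047104
```

```bash
python3 -m crank '[{"x":2.4,"y":3.5,"turn":4,"fingers":1},{"x":2.4,"y":-3.4,"turn":4},{"x":0,"y":-2,"turn":4}]' ; python3 - <<'E'
from h import *
s=sensors.read_state(); print(s['position'],R.from_quat(s['tcp_rot']).as_matrix().round(3))
E
```

```text
[ 262.51425881 -594.64663519  201.6962681 ] [[ 0.915  0.404 -0.   ]
 [ 0.404 -0.915 -0.   ]
 [-0.     0.    -1.   ]]invalid input at $[0]: expected keys x, y, z, turn, fingers
```

```bash
python3 -m crank '[{"x":0,"y":0,"z":0,"turn":5.8,"fingers":1},{"x":0,"y":0,"z":0,"turn":5.8,"fingers":1},{"x":0,"y":0,"z":0,"turn":5.8,"fingers":1},{"x":0,"y":0,"z":0,"turn":5.8,"fingers":1}]'; python3 -m crank '[{"x":1.5,"y":-3,"z":0,"turn":0,"fingers":1},{"x":1.5,"y":-3,"z":0,"turn":0,"fingers":1},{"x":1.5,"y":-3,"z":0,"turn":0,"fingers":1},{"x":1.5,"y":-3,"z":0,"turn":0,"fingers":1},{"x":1.5,"y":-3,"z":0,"turn":0,"fingers":1},{"x":1.5,"y":-3,"z":0,"turn":0,"fingers":1},{"x":1.5,"y":-3,"z":0,"turn":0,"fingers":1},{"x":1.5,"y":-3,"z":0,"turn":0,"fingers":1},{"x":1.5,"y":-3,"z":0,"turn":0,"fingers":1},{"x":1.5,"y":-3,"z":0,"turn":0,"fingers":1}]'
python3 -m crank '[{"x":1.5,"y":-3,"z":0,"turn":0,"fingers":1},{"x":1.9,"y":-3.3,"z":0,"turn":0,"fingers":1},{"x":0,"y":0,"z":0,"turn":0,"fingers":1},{"x":0,"y":0,"z":0,"turn":0,"fingers":1}]'
python3 - <<'E'
from h import *
s=sensors.read_state(); print(s['time'],s['position'],R.from_quat(s['tcp_rot']).as_matrix().round(3).tolist(),s['force'])
p=snap('wrist','w1.png')
print([(d['position'],d['conf']) for d in nets.find_in(p,'chock')])
E
```

```text
time: 2.18
position: [262.4, -594.7, 201.7]
tcp_rot: [1.0, 0.003, 0.0, 0.0]
force: [0.1, -0.0, -0.7]
width: 85.4
time: 3.02
position: [409.8, -291.6, 202.0]
tcp_rot: [1.0, 0.005, 0.0, 0.0]
force: [0.6, -0.5, 0.1]
width: 85.3
time: 3.35
position: [443.8, -227.5, 201.9]
tcp_rot: [1.0, 0.008, 0.0, -0.0]
force: [-0.9, -1.7, 0.5]
width: 85.2
3.35 [ 443.79037246 -227.49698284  201.92947695] [[1.0, 0.016, 0.001], [0.016, -1.0, 0.0], [0.001, -0.0, -1.0]] [-0.89383521 -1.70857494  0.45957118]
[([461.3, -229.6, 22.3], 0.88), ([442.2, 57.0, 16.5], 0.73), ([499.9, -159.0, 18.3], 0.62)]
```

View pics/w1.png

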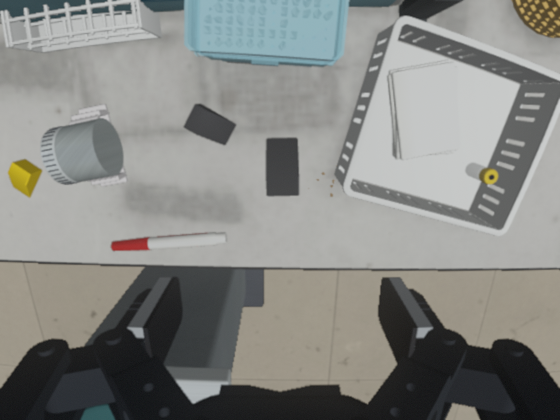

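```bash
python3 - <<'E'
from h import *
ps={c:viewer.read_camera(c) for c in['wrist','side','top']}
ob={}
for n,f,xy,q0,st in [('chock',chockV,[457,-229,15],[[457,-229,a] for a in(0,1.57,3.14,-1.57)],[5,5,.2]),('jar',jarV,[475,-34,43],[[475,-34,.18]],[5,5,.2])]:
  obs=[]
  for c,p in ps.items():
    u=proj(p,[xy])[0]
    for d in nets.silhouettes(p,n):
        m=d['region']; vs,us=np.nonzero(m)
        if np.hypot(us.mean()-u[0],vs.mean()-u[1])<12:
            obs.append((p,m.astype(float)))
            for q in q0:
                r=fit(f,[q],obs[-1:],st); print(n,c,m.sum(),np.round(r.x,3),round(r.fun,3))
            break
  r=fit(f,[r.x] if n=='jar' else [[457,-229,0.]],obs,st); print('joint',np.round(r.x,3),round(r.fun,3))
E
```

```text
chock wrist 1866 [ 4.55328e+02 -2.30446e+02  2.00000e-02] 0.054
chock wrist 1866 [ 453.3   -230.631    3.152] 0.152
chock wrist 1866 [ 453.899 -230.592    3.144] 0.153
chock wrist 1866 [ 4.55308e+02 -2.30434e+02  2.10000e-02] 0.054
chock side 544 [ 4.55756e+02 -2.29587e+02  9.90000e-02] 0.082
chock side 544 [ 449.123 -222.211    1.303] 0.227
chock side 544 [ 444.425 -228.305    2.832] 0.498
chock side 544 [ 4.56061e+02 -2.30020e+02  7.10000e-02] 0.081
chock top 289 [ 4.58162e+02 -2.28921e+02 -5.80000e-02] 0.083
chock top 289 [ 4.58255e+02 -2.29219e+02 -1.80000e-02] 0.079
chock top 289 [ 456.399 -229.991    3.258] 0.213
chock top 289 [ 454.249 -229.096   -2.641] 0.213
joint [ 4.56229e+02 -2.29869e+02  2.90000e-02] 0.306
jar wrist 4390 [ 4.73612e+02 -3.62800e+01  1.80000e-01] 0.024
jar side 762 [ 4.75117e+02 -3.63290e+01  2.25000e-01] 0.065
jar top 468 [ 4.7652e+02 -3.4471e+01  1.5900e-01] 0.116
joint [ 4.74351e+02 -3.60880e+01  1.91000e-01] 0.26
```

```bash
python3 -m crank '[{"x":-0.18,"y":0.28,"z":3.8,"turn":0,"fingers":1},{"x":0,"y":0,"z":3.8,"turn":0,"fingers":1},{"x":0,"y":0,"z":3.8,"turn":0,"fingers":1},{"x":0,"y":0,"z":3.8,"turn":0,"fingers":1},{"x":0,"y":0,"z":2.8,"turn":0,"fingers":1},{"x":0,"y":0,"z":1.4,"turn":0,"fingers":1},{"x":0,"y":0,"z":0.3,"turn":0,"fingers":1},{"x":0,"y":0,"z":0.2,"turn":0,"fingers":1},{"x":0,"y":0,"z":0,"turn":0,"fingers":1},{"x":0,"y":0,"z":0,"turn":0,"fingers":1}]'
python3 - <<'E'
from h import *
s=sensors.read_state(); print(s['time'],s['position'],R.from_quat(s['tcp_rot']).as_matrix().round(3).tolist(),s['force'])
p=snap('wrist','w2.png')
E
```

```text
time: 4.73
position: [437.6, -231.2, 2.1]
tcp_rot: [1.0, 0.005, -0.003, -0.001]
force: [-5.7, 1.7, -5.5]
width: 85.4
4.7333 [ 437.61372644 -231.17758294    2.10663591] [[1.0, 0.009, -0.006], [0.009, -1.0, 0.003], [-0.006, -0.003, -1.0]] [-5.65437454  1.74078412 -5.51379193]
```

View pics/w2.png

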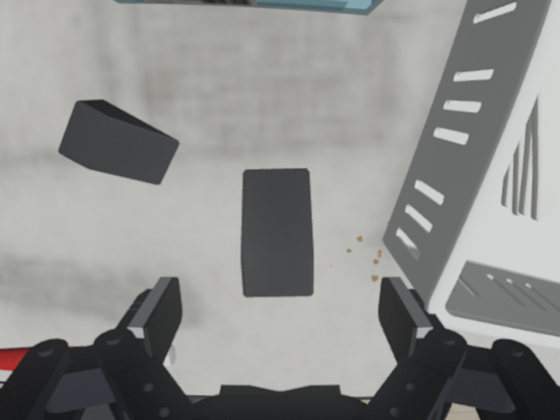

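```bash
python3 -m crank '[{"x":0,"y":0,"z":0,"turn":0,"fingers":1},{"x":0,"y":0,"z":0,"turn":0,"fingers":1}]'
python3 - <<'E'
from h import *
p=viewer.read_camera('wrist')
for d in nets.silhouettes(p,'chock'):
    m=d['region']; vs,us=np.nonzero(m); print(d['conf'],m.sum(),us.mean(),vs.mean())
    if 240<us.mean()<320:
        r=fit(chockV,[[456,-230,.02]],[(p,m.astype(float))],[5,5,.1]); print(r.x,r.fun)
E
```

```text
time: 4.95
position: [437.7, -231.2, 2.3]
tcp_rot: [1.0, 0.005, -0.003, -0.001]
force: [-4.8, 1.9, -5.4]
width: 85.5
0.92 6723 116.38048490257326 142.45946749962815
0.88 8939 276.3718536749077 232.99183353842713
[ 4.55627898e+02 -2.30237926e+02  2.93671051e-02] 0.03099438679152162
```

```bash
python3 - <<'E'
from h import *
s=sensors.read_state(); print(np.round(s['joints'],3),np.round(s['joint_torque'],2),s['wrist_torque'])
p=snap('side','s2.png')
E
```

```text
[ 0.495  0.532 -0.093  2.091  0.093  0.529 -1.227] [ -0.37 -49.59  -1.15 -19.55   0.47  -1.77   0.28] [ 0.75325439  1.08775343 -0.28468585]
```

View pics/s2.png

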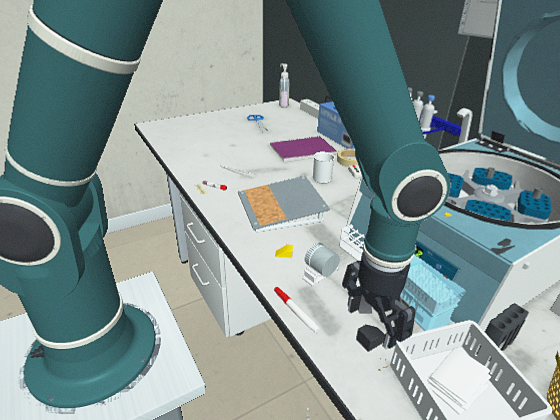

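```bash
python3 - <<'E'
from h import *
for c in('wrist','side','top'):
    p=viewer.read_camera(c); print(c,ray(p,[[280,210]]))
    if c=='top': print(onz(p,[[385,172],[433,172],[432,150],[319,157],[408,155],[428,215],[442,165]],60))
p=snap('top','t2.png')
E
```

```text
wrist (array([ 519.09203615, -231.57150161,  173.87758923]), array([[-0.31579666, -0.0016765 , -0.94882541]]))
side (array([  50.38643215, -545.12298059,  598.92813541]), array([[ 0.43803718,  0.71272982, -0.54785001]]))
top (array([ 376.61736219,  150.11166193, 1029.39219327]), array([[ 0.08601304, -0.03289423, -0.99575084]]))
[[ 562.23256247 -154.9440271    60.        ]
 [ 564.65794394 -285.16991215   60.        ]
 [ 623.98897085 -284.96525945   60.        ]
 [ 598.94565007   18.00032996   60.        ]
 [ 608.82361482 -218.32488789   60.        ]
 [ 450.86366854 -267.51169732   60.        ]
 [ 584.01647013 -310.99790317   60.        ]]
```

View pics/t2.png

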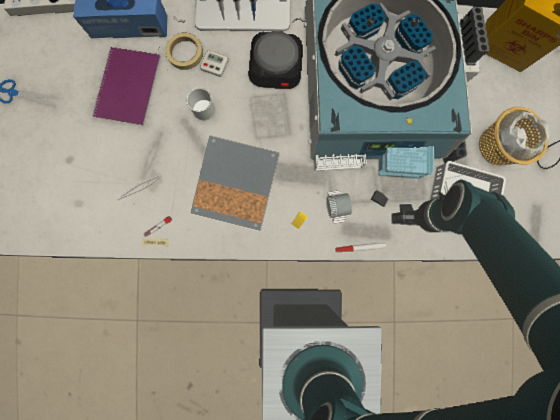

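```bash
python3 -m crank '[{"x":0,"y":0,"z":0,"turn":0,"fingers":0.65},{"x":0,"y":0,"z":0,"turn":0,"fingers":0.65},{"x":0,"y":0,"z":0,"turn":0,"fingers":0.65},{"x":0,"y":0,"z":0,"turn":0,"fingers":0.65}]'
```

```text
time: 5.63
position: [442.1, -233.0, 3.6]
tcp_rot: [1.0, 0.006, 0.001, 0.001]
force: [0.1, 0.1, 1.0]
width: 55.4
```

```bash
python3 -m crank '[{"x":0,"y":-0.2,"z":0,"turn":0,"fingers":0.65},{"x":0,"y":0,"z":0,"turn":0,"fingers":0.3},{"x":0,"y":0,"z":0,"turn":0,"fingers":0},{"x":0,"y":0,"z":0,"turn":0,"fingers":0},{"x":0,"y":0,"z":0,"turn":0,"fingers":0},{"x":0,"y":0,"z":0,"turn":0,"fingers":0},{"x":0,"y":0,"z":0,"turn":0,"fingers":0}]'
```

```text
time: 6.22
position: [440.8, -230.5, 2.6]
tcp_rot: [1.0, 0.005, -0.0, 0.0]
force: [-0.6, -0.6, 0.8]
width: 0.0
```

```bash
python3 - <<'E'
from h import *
p=snap('wrist','w3.png'); print(sensors.read_state()['width'])
for d in nets.silhouettes(p,'chock'):
    m=d['region']; vs,us=np.nonzero(m); print(d['conf'],m.sum(),us.mean(),vs.mean())
E
```

```text
-0.04751610636224033
0.95 6533 118.90601561304148 148.4276748813715
0.78 6921 277.4694408322497 223.59803496604536
```

View pics/w3.png

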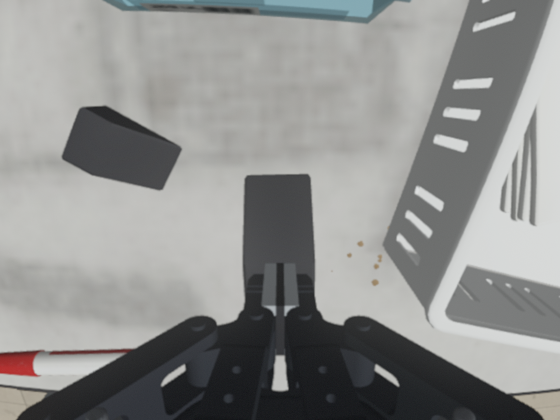

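```bash
python3 - <<'E'
from h import *
p=viewer.read_camera('wrist'); s=sensors.read_state(); t=np.array(s['position'])
print(proj(p,[t,t+[0,0,19],[455.6,-230.2,0],[427.6,-230.2,30],[427.6,-213,30],[427.6,-247,30],[483.6,-230,0],[427.6,-230,0]]))
for c in('side',):
    p=snap(c,'s3.png'); im=cv2.resize(p['color'][240:370,320:440],None,fx=5,fy=5,interpolation=cv2.INTER_CUBIC); cv2.imwrite('pics/c4.png',im)
    print(proj(p,[t]))
E
```

```text
[[278.32294848 252.57255847]
 [278.20114482 269.03942581]
 [277.99294828 225.21333579]
 [277.21868074 301.5370871 ]
 [241.52188811 301.12322454]
 [312.06990678 301.77243492]
 [278.10282405 173.79003601]
 [277.18707065 271.86835174]]
[[366.38829864 341.51404448]]
```

View pics/c4.png

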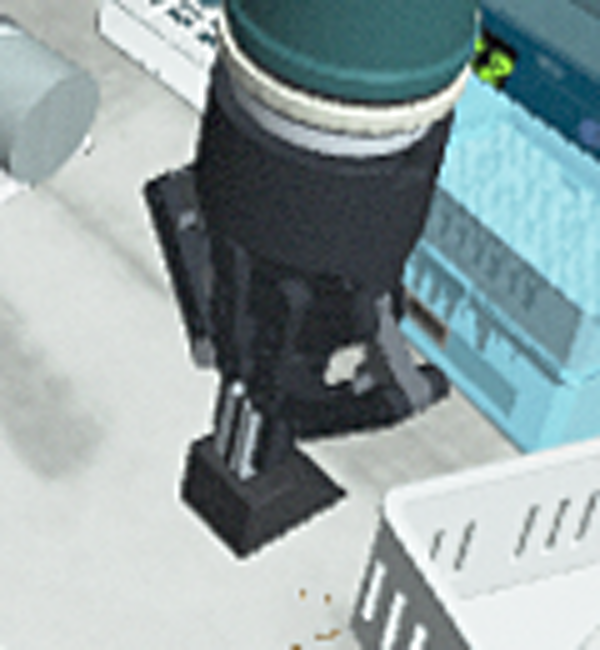

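```bash
python3 - <<'E'
from h import *
p=viewer.read_camera('wrist'); s=sensors.read_state(); t=np.array(s['position']); print(t,s['width'],s['force'],s['wrist_torque'])
for dx in(0,11):
  for z in(0,19,30,45,60): print(dx,z,proj(p,[t+[dx,0,z-t[2]]])[0].round(1))
im=cv2.resize(p['color'][150:420,180:380],None,fx=3,fy=2.2,interpolation=cv2.INTER_CUBIC); cv2.imwrite('pics/c5.png',im)
E
```

```text
[ 440.77355527 -230.52609814    2.65528027] 0.14275230011628073 [-0.27526596  0.42889426 -1.38419092] [ 0.02526344 -0.01242556  0.03623394]
0 0 [278.4 250.5]
0 19 [278.2 266.5]
0 30 [278.2 277.4]
0 45 [278.  294.6]
0 60 [277.9 315.3]
11 0 [278.5 231.9]
11 19 [278.4 246.3]
11 30 [278.4 256.1]
11 45 [278.3 271.7]
11 60 [278.1 290.7]
```

View pics/c5.png

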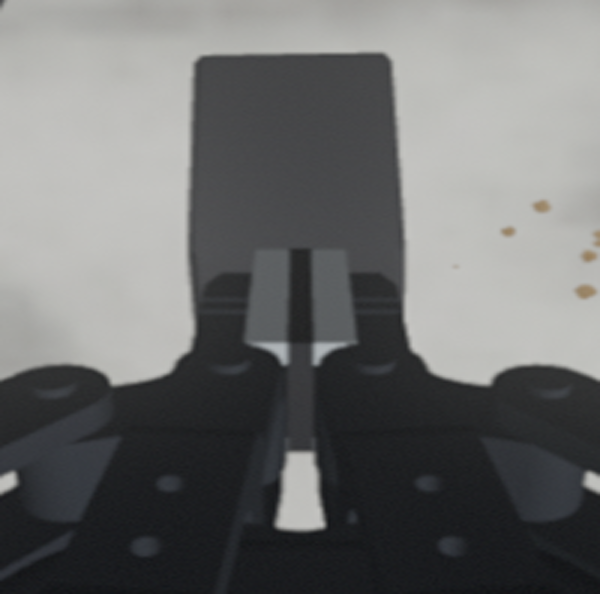

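```bash
python3 - <<'E'
from h import *
p=viewer.read_camera('side'); s=sensors.read_state(); t=np.array(s['position'])
for z in(0,10,20,30,40): print(z,[(((proj(p,[[t[0]-11,t[1]+dy,z]])[0]-[320,240])*5)).round(0) for dy in(-4,0,4)])
V=chockV([455.6,-230.2,.025]); print(((proj(p,V)-[320,240])*5).round(0).tolist())
E
```

```text
0 [array([215., 532.]), array([208., 524.]), array([201., 516.])]
10 [array([219., 515.]), array([212., 507.]), array([205., 499.])]
20 [array([223., 497.]), array([216., 489.]), array([209., 481.])]
30 [array([227., 479.]), array([220., 471.]), array([213., 463.])]
40 [array([231., 460.]), array([224., 452.]), array([216., 445.])]
[[236.0, 561.0], [347.0, 496.0], [249.0, 508.0], [290.0, 484.0], [174.0, 495.0], [283.0, 434.0], [184.0, 442.0], [225.0, 419.0]]
```

```bash
python3 - <<'E'
from h import *
p=viewer.read_camera('wrist'); s=sensors.read_state(); t=np.array(s['position']); print(ctrl.pinch_z)
for z in(0,13,25,35,45,55,65): print(z,proj(p,[t+[11,42.5,z],t+[11,0,z],t+[-11,0,z]]).round(0).tolist())
E
python3 - <<'E'
import cv2
a=cv2.imread('pics/w1.png'); cv2.imwrite('pics/c6.png',cv2.resize(a[260:420,80:280],None,fx=3.5,fy=3.5,interpolation=cv2.INTER_CUBIC))
E
```

```text
18.700000000000003
0 [[199.0, 233.0], [279.0, 234.0], [278.0, 271.0]]
13 [[193.0, 243.0], [278.0, 244.0], [278.0, 283.0]]
25 [[187.0, 253.0], [278.0, 254.0], [278.0, 295.0]]
35 [[182.0, 262.0], [278.0, 264.0], [278.0, 307.0]]
45 [[175.0, 273.0], [278.0, 275.0], [278.0, 320.0]]
55 [[168.0, 286.0], [278.0, 287.0], [278.0, 335.0]]
65 [[160.0, 300.0], [278.0, 302.0], [278.0, 351.0]]
```

View pics/c6.png

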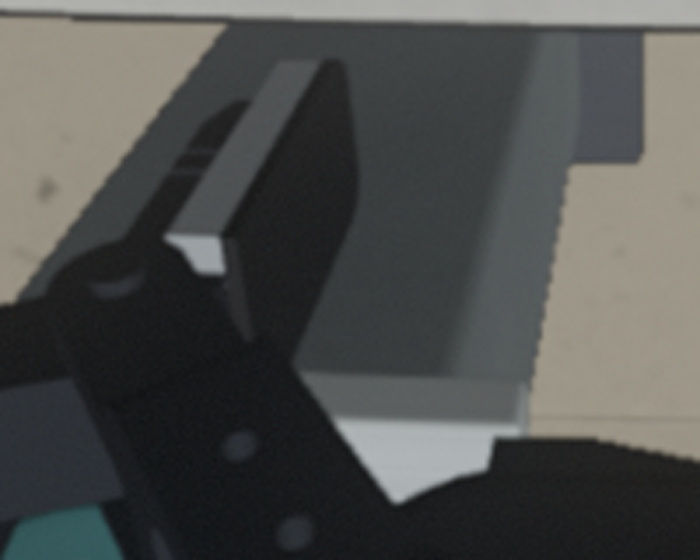

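```bash
python3 -m crank '[{"x":0,"y":0,"z":0,"turn":0,"fingers":0.55},{"x":0,"y":0,"z":0,"turn":0,"fingers":0.55},{"x":0,"y":0,"z":0,"turn":0,"fingers":0.55},{"x":0,"y":0,"z":0,"turn":0,"fingers":0.55},{"x":0,"y":0,"z":0,"turn":0,"fingers":0.55},{"x":0,"y":0,"z":0.5,"turn":0,"fingers":0.55},{"x":0,"y":0,"z":0.7,"turn":0,"fingers":0.55},{"x":0,"y":0,"z":0,"turn":0,"fingers":0.55}]'
python3 - <<'E'
from h import *
p=snap('wrist','w4.png');print(sensors.read_state()['time'])
E
```

```text
time: 7.23
position: [439.9, -230.1, -10.7]
tcp_rot: [1.0, 0.005, -0.001, -0.0]
force: [-0.2, 0.5, -0.8]
width: 46.9
7.2833
```

View pics/w4.png

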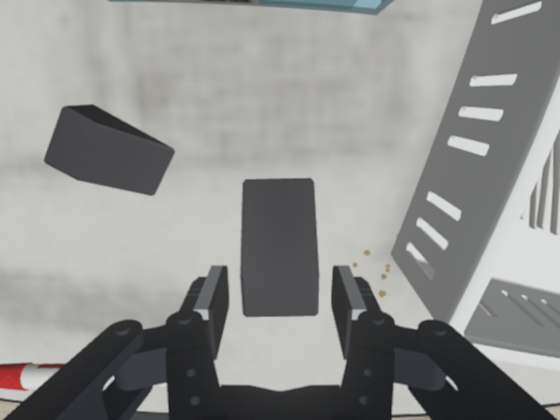

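```bash
python3 -m crank '[{"x":0.1,"y":0,"z":0.9,"turn":0,"fingers":0.55},{"x":0,"y":0,"z":0.7,"turn":0,"fingers":0.55},{"x":0,"y":0,"z":0.4,"turn":0,"fingers":0.55},{"x":0,"y":0,"z":0,"turn":0,"fingers":0.55}]'
python3 -m crank '[{"x":0,"y":0,"z":0,"turn":0,"fingers":0.3},{"x":0,"y":0,"z":0,"turn":0,"fingers":0},{"x":0,"y":0,"z":0,"turn":0,"fingers":0},{"x":0,"y":0,"z":0,"turn":0,"fingers":0}]'
```

```text
time: 7.62
position: [441.5, -228.5, -30.7]
tcp_rot: [1.0, 0.006, -0.001, -0.001]
force: [0.6, 4.3, -0.7]
width: 46.9
time: 7.95
position: [441.4, -231.1, -29.4]
tcp_rot: [1.0, 0.005, -0.0, 0.0]
force: [-0.7, -0.5, -1.4]
width: 33.2
```

Gripped at 33 mm. Lift and view.

```bash
python3 -m crank '[{"x":0,"y":0,"z":-1,"turn":0,"fingers":0},{"x":0,"y":0,"z":-3,"turn":0,"fingers":0},{"x":0,"y":0,"z":-3.5,"turn":0,"fingers":0},{"x":0,"y":0,"z":-3.5,"turn":0,"fingers":0},{"x":0,"y":0,"z":0,"turn":0,"fingers":0}]'
python3 - <<'E'
from h import *
p=snap('wrist','w5.png');p2=snap('side','s5.png');s=sensors.read_state(); t=np.array(s['position']);print(s['time'],t,R.from_quat(s['tcp_rot']).as_matrix()[:2,0])
cv2.imwrite('pics/c7.png',cv2.resize(p2['color'][180:340,300:440],None,fx=4,fy=3.7))
for pp in(p,p2):
  for d in nets.silhouettes(pp,'chock'):
    m=d['region']; vs,us=np.nonzero(m); print(d['conf'],m.sum(),us.mean(),vs.mean())
h=float(t[2]+29.4); 
for dz in(0,):
  print(proj(p,chockV([455.6,-230.5,.02])+[0,0,h]).round().tolist())
E
```

```text
time: 8.37
position: [445.9, -232.7, 87.4]
tcp_rot: [1.0, 0.005, 0.005, 0.003]
force: [0.8, -0.4, -1.6]
width: 33.1
8.4667 [ 442.71079714 -231.3192       82.7137423 ] [0.99994164 0.01018999]
0.95 2818 169.29808374733855 140.2721788502484
0.81 13211 279.0670653243509 270.7767012338203
0.74 215 284.5813953488372 251.26976744186047
0.64 287 363.1463414634146 302.9756097560976
[[309.0, 307.0], [312.0, 197.0], [315.0, 347.0], [317.0, 306.0], [240.0, 308.0], [234.0, 198.0], [233.0, 348.0], [230.0, 307.0]]
```

View pics/w5.png

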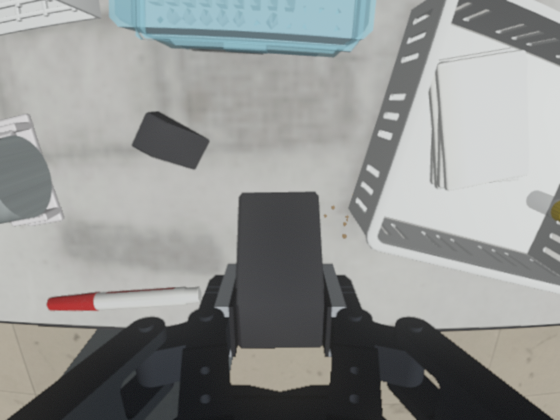

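View pics/c7.png

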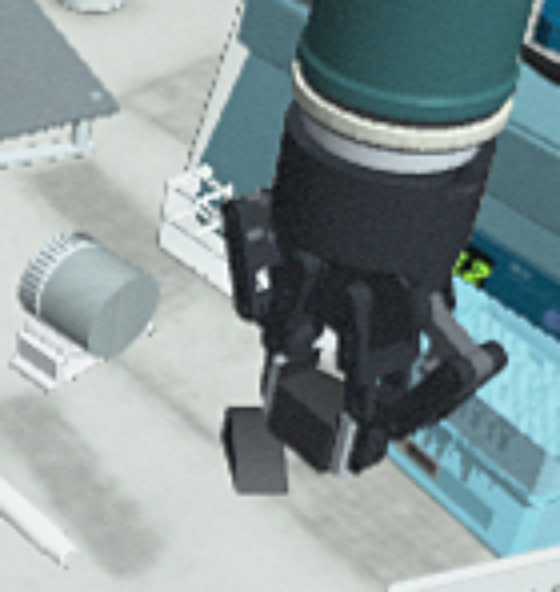

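```bash
python3 -m crank '[{"x":0,"y":0,"z":0,"turn":7.05,"fingers":0},{"x":0,"y":0,"z":0,"turn":7.05,"fingers":0},{"x":-0.65,"y":-3.6,"z":0,"turn":0,"fingers":0},{"x":-0.65,"y":-3.6,"z":0,"turn":0,"fingers":0},{"x":-0.65,"y":-3.6,"z":0,"turn":0,"fingers":0},{"x":-0.65,"y":-3.6,"z":0,"turn":0,"fingers":0},{"x":-0.65,"y":-3.6,"z":0,"turn":0,"fingers":0},{"x":-0.65,"y":-3.6,"z":0,"turn":0,"fingers":0},{"x":-0.65,"y":-3.6,"z":0,"turn":0,"fingers":0},{"x":-0.65,"y":-3.6,"z":0,"turn":0,"fingers":0}]'
python3 -m crank '[{"x":-0.65,"y":-3.6,"z":0,"turn":0,"fingers":0},{"x":-0.65,"y":-3.6,"z":0,"turn":0,"fingers":0},{"x":-0.65,"y":-3.6,"z":0,"turn":0,"fingers":0},{"x":-0.65,"y":-3.6,"z":0,"turn":0,"fingers":0},{"x":-0.65,"y":-3.6,"z":0,"turn":0,"fingers":0},{"x":0,"y":0,"z":0,"turn":0,"fingers":0},{"x":0,"y":0,"z":0,"turn":0,"fingers":0},{"x":0,"y":0,"z":0,"turn":0,"fingers":0}]'
python3 - <<'E'
from h import *
p=snap('wrist','w6.png');s=sensors.read_state(); t=np.array(s['position']);print(s['time'],t,R.from_quat(s['tcp_rot']).as_matrix().round(3)[:2,0],s['force'],s['width'])
q=[534.6,238.8,31.6,-.237]; M,o=deckM(q)
im=p['color'].copy()
for P,c in((np.array([[i,j,0] for i,j in((-86,-95),(-86,95),(-14,95),(-14,-95))]),(0,255,0)),(deckV(q,0)[[0,2,6,4]],(0,0,255))):
    X=P@M.T+o if c[1] else P
    cv2.polylines(im,[proj(p,X).round().astype(int)],True,c,1)
cv2.imwrite('pics/w6o.png',im)
E
```

```text
time: 9.4
position: [456.7, 63.1, 79.2]
tcp_rot: [0.993, -0.117, -0.002, 0.001]
force: [1.0, 1.3, -2.0]
width: 32.7
time: 10.07
position: [467.5, 243.2, 79.0]
tcp_rot: [0.993, -0.117, -0.001, 0.001]
force: [0.2, -0.1, -2.1]
width: 32.7
10.1167 [467.86986386 242.46072389  79.3046269 ] [ 0.972 -0.234] [ 0.02452628 -0.04695801 -2.06267581] 33.137988497085104
```

View pics/w6o.png

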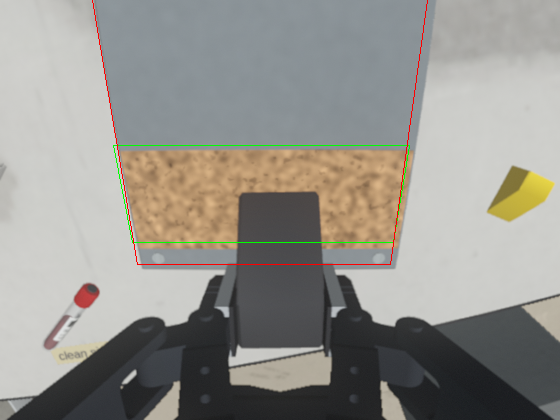

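```bash
python3 - <<'E'
from h import *
im=cv2.imread('pics/w6.png')
hsv=cv2.cvtColor(im,cv2.COLOR_BGR2HSV); m=((hsv[...,1]>70)&(hsv[...,0]>5)&(hsv[...,0]<22)&(hsv[...,2]>80))
m[:,480:]=0;m=cv2.morphologyEx(m.astype(np.uint8),cv2.MORPH_CLOSE,np.ones((7,7)))
m[262:]=0
for v in(155,165,175,185,195,205,215,225,235,245): u=np.nonzero(m[v])[0]; print(v,u.min(),u.max())
for u in(125,130,140,160,180,200,220,340,360,380,390,400,405): v=np.nonzero(m[:,u])[0]; print(u,v.min(),v.max())
cv2.imwrite('pics/c8.png',np.hstack([cv2.resize(im[130:280,90:190],None,fx=3.7,fy=3.7),cv2.resize(im[130:280,360:460],None,fx=3.7,fy=3.7)]))
E
```

```text
155 121 412
165 123 410
175 125 408
185 127 407
195 129 405
205 131 404
215 133 402
225 135 400
235 137 399
245 139 397
125 151 177
130 151 203
140 151 247
160 151 247
180 151 247
200 150 247
220 150 248
340 150 247
360 150 247
380 150 247
390 151 247
400 151 229
405 151 199
```

View pics/c8.png

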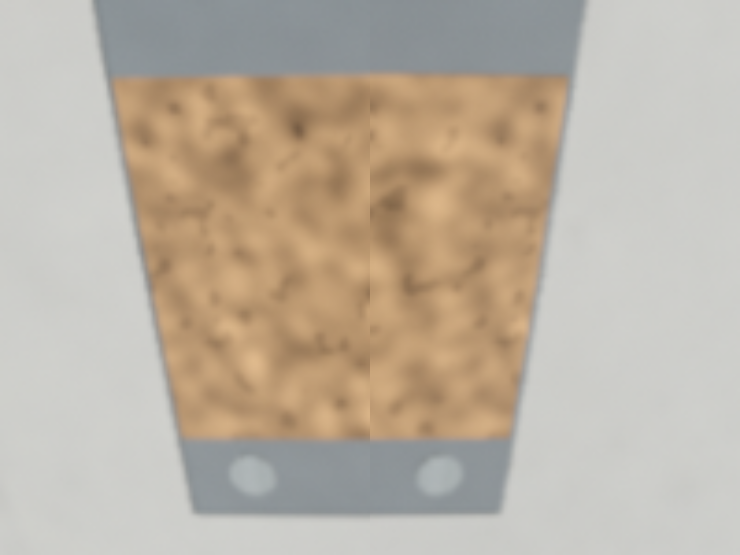

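```bash
python3 - <<'E'
from h import *
from scipy.optimize import least_squares
p=viewer.read_camera('wrist')
P=np.array([[-105,95,0],[-105,-95,0],[-14,95,0],[-14,-95,0]]); U=np.array([[142.4,268.9],[395.1,268.9],[119.3,151],[414.3,151]])
def f(q): M,o=deckM(q); return (proj(p,P@M.T+o)-U).ravel()
r=least_squares(f,[534,238,31,-.237]); print(r.x,r.fun.round(1))
M,o=deckM(r.x); S=M@[-50,0,0]+o; print('strip',S)
for z in(28,30,32,34):
    r2=least_squares(lambda q:f([q[0],q[1],z,q[2]]),[534,238,-.237]); print(z,r2.x,r2.fun.round(1))
E
```

```text
[ 5.30194834e+02  2.35049522e+02  3.21807352e+01 -2.37464400e-01] [ 0.1  0.  -0.5  0.  -0.1  0.1  0.3 -0.2]
strip [481.96018907 246.72379699  26.08726801]
28 [ 5.29248477e+02  2.35392208e+02 -2.37575109e-01] [ 2.1 -1.4 -2.4 -1.4  2.7  0.6 -2.3  0.4]
30 [ 5.29702640e+02  2.35227761e+02 -2.37522818e-01] [ 1.2 -0.7 -1.5 -0.7  1.4  0.4 -1.1  0.1]
32 [ 5.30154163e+02  2.35064251e+02 -2.37469299e-01] [ 0.2 -0.1 -0.5 -0.   0.1  0.1  0.2 -0.1]
34 [ 5.30602985e+02  2.34901707e+02 -2.37414482e-01] [-0.8  0.6  0.4  0.6 -1.3 -0.1  1.5 -0.4]
```

```bash
python3 -m crank '[{"x":-0.09,"y":-0.8,"z":0.5,"turn":0,"fingers":0},{"x":0,"y":0,"z":2.5,"turn":0,"fingers":0},{"x":0,"y":0,"z":2.3,"turn":0,"fingers":0},{"x":0,"y":0,"z":1.3,"turn":0,"fingers":0},{"x":0,"y":0,"z":0.5,"turn":0,"fingers":0},{"x":0,"y":0,"z":0,"turn":0,"fingers":0},{"x":0,"y":0,"z":0,"turn":0,"fingers":0}]'
python3 - <<'E'
from h import *
p=snap('wrist','w7.png');p2=snap('side','s7.png')
cv2.imwrite('pics/c9.png',cv2.resize(p2['color'][150:270,210:350],None,fx=5,fy=4.8,interpolation=cv2.INTER_CUBIC))
E
```

```text
time: 10.75
position: [470.1, 252.2, 9.9]
tcp_rot: [0.993, -0.118, 0.0, -0.0]
force: [0.1, 0.6, -1.2]
width: 33.0
```

View pics/w7.png

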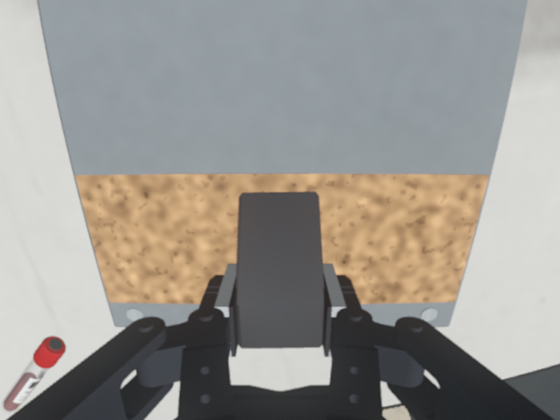

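View pics/c9.png

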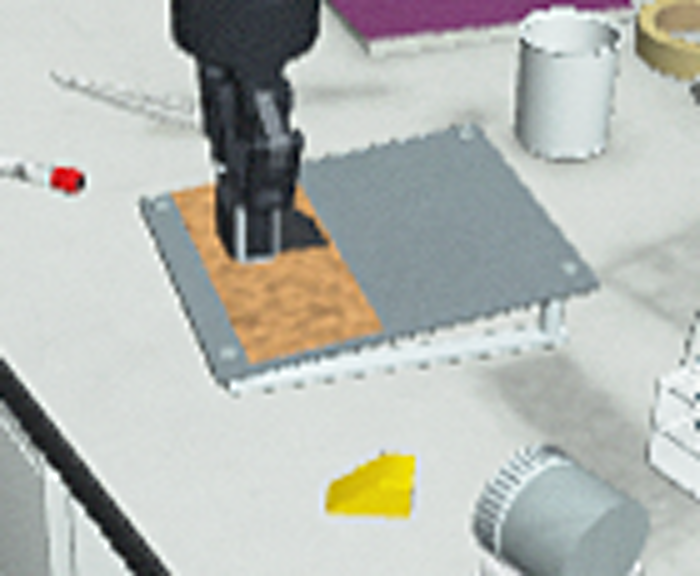

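```bash
python3 -m crank '[{"x":0,"y":0,"z":0.4,"turn":0,"fingers":0},{"x":0,"y":0,"z":0.3,"turn":0,"fingers":0},{"x":0,"y":0,"z":0.2,"turn":0,"fingers":0},{"x":0,"y":0,"z":0,"turn":0,"fingers":0}]'; python3 -m crank '[{"x":0,"y":0,"z":0.3,"turn":0,"fingers":0},{"x":0,"y":0,"z":0,"turn":0,"fingers":0}]'
```

```text
time: 11.18
position: [470.1, 252.9, 1.6]
tcp_rot: [0.993, -0.117, 0.001, -0.0]
force: [-1.3, -0.7, 6.1]
width: 33.5
time: 11.35
position: [469.4, 253.2, -1.0]
tcp_rot: [0.993, -0.117, 0.0, -0.0]
force: [-5.2, -0.1, 11.5]
width: 33.4
```

```bash
python3 -m crank '[{"x":0,"y":0,"z":0.2,"turn":0,"fingers":0},{"x":0,"y":0,"z":0,"turn":0,"fingers":0},{"x":0,"y":0,"z":0,"turn":0,"fingers":0}]'; python3 -m crank '[{"x":0,"y":0,"z":0.2,"turn":0,"fingers":0},{"x":0,"y":0,"z":0,"turn":0,"fingers":0}]'
```

```text
time: 11.6
position: [469.1, 253.3, -2.3]
tcp_rot: [0.993, -0.117, -0.0, -0.0]
force: [-8.6, -1.0, 19.5]
width: 33.1
time: 11.77
position: [469.3, 253.3, -2.6]
tcp_rot: [0.993, -0.117, 0.0, 0.0]
force: [-12.0, -3.6, 34.5]
width: 33.5
```

```bash
python3 -m crank '[{"x":0,"y":0,"z":-0.2,"turn":0,"fingers":0},{"x":0,"y":0,"z":0,"turn":0,"fingers":0},{"x":0,"y":0,"z":0,"turn":0,"fingers":0.6},{"x":0,"y":0,"z":0,"turn":0,"fingers":0.6},{"x":0,"y":0,"z":0,"turn":0,"fingers":0.6},{"x":0,"y":0,"z":0,"turn":0,"fingers":0.6}]'
python3 - <<'E'
from h import *
p=snap('wrist','w8.png');p2=snap('side','s8.png')
cv2.imwrite('pics/c10.png',cv2.resize(p2['color'][150:270,210:350],None,fx=5,fy=4.8,interpolation=cv2.INTER_CUBIC))
E
```

```text
time: 12.27
position: [469.8, 252.2, -4.5]
tcp_rot: [0.993, -0.117, -0.0, 0.0]
force: [0.5, -0.2, 0.3]
width: 51.2
```

View pics/w8.png

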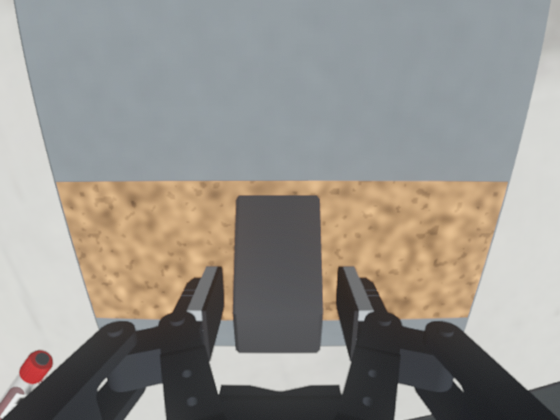

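View pics/c10.png

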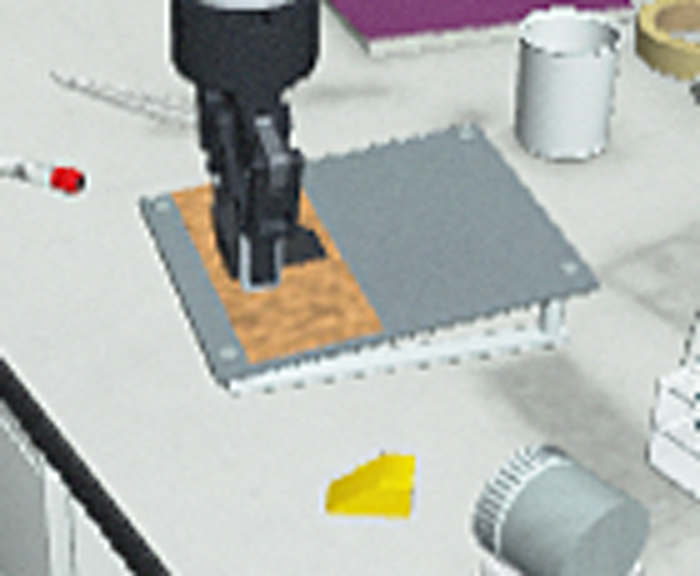

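```bash
python3 -m crank '[{"x":0,"y":0,"z":-1,"turn":0,"fingers":0.6},{"x":0,"y":0,"z":-2.5,"turn":0,"fingers":0.6},{"x":0,"y":0,"z":-3,"turn":0,"fingers":0.8},{"x":0,"y":0,"z":-3,"turn":0,"fingers":1},{"x":0,"y":0,"z":-1,"turn":0,"fingers":1},{"x":0,"y":0,"z":0,"turn":0,"fingers":1},{"x":0,"y":0,"z":0,"turn":0,"fingers":1}]'
cat >> h.py <<'E'
def chockOn(q,D):
    u,v,a=q; M,o=deckM(D); return ((chockV([0,0,a])+[u,v,0])@M.T)+o
E
python3 - <<'E'
from h import *
from scipy.optimize import least_squares
p=snap('wrist','w9.png'); print(sensors.read_state()['position'])
hsv=cv2.cvtColor(p['color'],cv2.COLOR_BGR2HSV); m=((hsv[...,1]>70)&(hsv[...,0]>5)&(hsv[...,0]<22)&(hsv[...,2]>80))
m[:,480:]=0;m=cv2.morphologyEx(m.astype(np.uint8),cv2.MORPH_CLOSE,np.ones((7,7)));
n,l,st,_=cv2.connectedComponentsWithStats(m); k=1+st[1:,4].argmax(); m=l==k; print(st[k])
vs,us=np.nonzero(m); v0,v1=vs.min(),vs.max()
v0=np.median([np.nonzero(m[:,u])[0].min() for u in range(150,400,10)]);
rows=range(int(v0)+8,int(v0)+70,4); L=np.polyfit(rows,[np.nonzero(m[v])[0].min() for v in rows],1);Rr=np.polyfit(rows,[np.nonzero(m[v])[0].max()+1 for v in rows],1)
print(v0,v1,L,Rr)
va,vb=v0,v0+70
def f(q):
    M,o=deckM(q); j=94
    def line(P,Q): return P
    A=proj(p,np.array([[-14,y,0] for y in(-60,0,60)])@M.T+o)[:,1]-v0
    l=proj(p,np.array([[x,j,0] for x in(-14,-50)])@M.T+o); r=proj(p,np.array([[x,-j,0] for x in(-14,-50)])@M.T+o)
    return np.r_[A,l[:,0]-np.polyval(L,l[:,1]),r[:,0]-np.polyval(Rr,r[:,1])]
r=least_squares(f,[530,235,32,-.237]); print(r.x,r.fun.round(1))
for d in nets.silhouettes(p,'chock'):
    mm=d['region']; y,x=np.nonzero(mm); print(d['conf'],mm.sum(),x.mean(),y.mean())
    if 200<x.mean()<350:
        for D in(r.x,[530.2,235,32.2,-.2375]):
            rr=fit(lambda q:chockOn(q,D),[[-50,0,0.]],[(p,mm.astype(float))],[5,5,.1]); print('chock in deck',rr.x.round(3),rr.fun)
            M,o=deckM(D); print('jar target',M@[rr.x[0]+38,rr.x[1],28]+o)
        break
E
```

```text
time: 12.95
position: [469.9, 252.2, 101.1]
tcp_rot: [0.993, -0.117, 0.0, -0.0]
force: [0.2, 0.5, -0.3]
width: 85.6
[469.15743364 251.8180248  100.09373733]
[  148   146   267    91 18954]
146.0 236 [  0.15845588 124.40661765] [-1.64705882e-01  4.39555882e+02]
[ 5.29821334e+02  2.35688393e+02  3.21028399e+01 -2.35569508e-01] [ 0.1 -0.2  0.1  0.1 -0.1 -0.1  0.1]
0.89 4677 278.28886038058585 199.7010904425914
chock in deck [-47.835   2.263   0.   ] 0.02603814243251288
jar target [517.53969888 240.96349301  58.69559698]
chock in deck [-4.8542e+01  2.7450e+00  2.0000e-03] 0.02578911402063498
jar target [517.35958073 240.93216894  58.7065582 ]
```

View pics/w9.png

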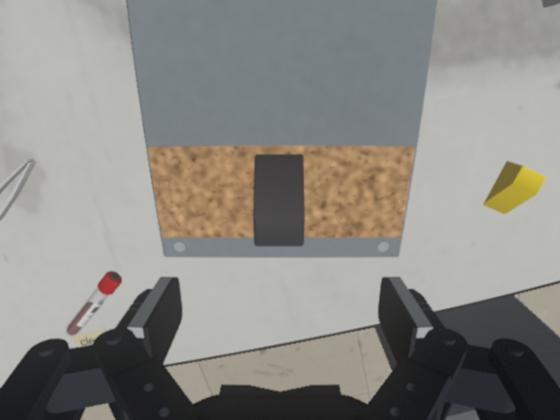

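```bash
python3 -m crank '[{"x":0.9,"y":3.48,"z":0,"turn":0,"fingers":1},{"x":0.9,"y":3.48,"z":0,"turn":0,"fingers":1},{"x":0.9,"y":3.48,"z":0,"turn":0,"fingers":1},{"x":0.9,"y":3.48,"z":0,"turn":0,"fingers":1},{"x":0.9,"y":3.48,"z":0,"turn":0,"fingers":1},{"x":0.9,"y":3.48,"z":0,"turn":0,"fingers":1},{"x":0.9,"y":3.48,"z":0,"turn":0,"fingers":1},{"x":0.9,"y":3.48,"z":0,"turn":0,"fingers":1}]'
python3 -m crank '[{"x":0,"y":0,"z":0,"turn":-6,"fingers":1},{"x":0,"y":0,"z":0,"turn":-6,"fingers":1},{"x":0,"y":0,"z":0,"turn":-6,"fingers":1},{"x":0,"y":0,"z":0,"turn":-6,"fingers":1},{"x":0,"y":0,"z":0,"turn":0,"fingers":1},{"x":0,"y":0,"z":0,"turn":0,"fingers":1}]'
python3 - <<'E'
from h import *
p=snap('wrist','w10.png');s=sensors.read_state(); t=np.array(s['position']);print(s['time'],t,R.from_quat(s['tcp_rot']).as_matrix().round(3)[:2,0])
for d in nets.silhouettes(p,'jar'):
    m=d['region'];y,x=np.nonzero(m);print(d['conf'],m.sum(),x.mean(),y.mean())
    if d['conf']>.5: r=fit(jarV,[[474,-36,.185]],[(p,m.astype(float))],[5,5,.1]); print(r.x,r.fun)
im=p['color'].copy(); V=proj(p,jarV(r.x)).round().astype(int)
cv2.polylines(im,[V[::2]],True,(0,0,255),1);cv2.polylines(im,[V[1::2]],True,(0,255,0),1);cv2.imwrite('pics/w10o.png',im)
E
```

```text
time: 13.72
position: [473.4, -36.9, 99.3]
tcp_rot: [0.993, -0.117, -0.002, 0.0]
force: [0.8, 0.9, 0.5]
width: 85.7
time: 14.22
position: [473.9, -35.3, 99.5]
tcp_rot: [0.996, 0.09, -0.001, -0.0]
force: [-0.5, -0.4, -0.2]
width: 85.5
14.2667 [474.07651293 -35.2465544   99.71737196] [0.984 0.18 ]
0.75 6905 279.2059377262853 218.94134685010863
[ 4.73057318e+02 -3.57413719e+01  1.76936356e-01] 0.018280586673481845
```

View pics/w10o.png

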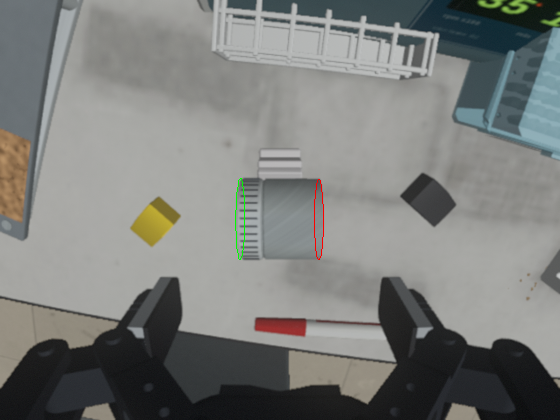

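```bash
python3 -m crank '[{"x":-0.1,"y":0,"z":3.4,"turn":0,"fingers":1},{"x":0,"y":0,"z":3.4,"turn":0,"fingers":1},{"x":0,"y":0,"z":2.4,"turn":0,"fingers":1},{"x":0,"y":0,"z":1.2,"turn":0,"fingers":1},{"x":0,"y":0,"z":0.9,"turn":0,"fingers":1},{"x":0,"y":0,"z":0,"turn":0,"fingers":1},{"x":0,"y":0,"z":0,"turn":0,"fingers":1}]'
python3 - <<'E'
from h import *
p=snap('wrist','w11.png');p=snap('side','s11.png'); cv2.imwrite('pics/c11.png',cv2.resize(p['color'][170:310,260:400],None,fx=4,fy=4,interpolation=cv2.INTER_CUBIC))
E
```

```text
time: 14.9
position: [473.9, -35.2, -12.3]
tcp_rot: [0.996, 0.091, -0.0, 0.0]
force: [-0.3, -0.7, 0.2]
width: 85.5
```

View pics/w11.png

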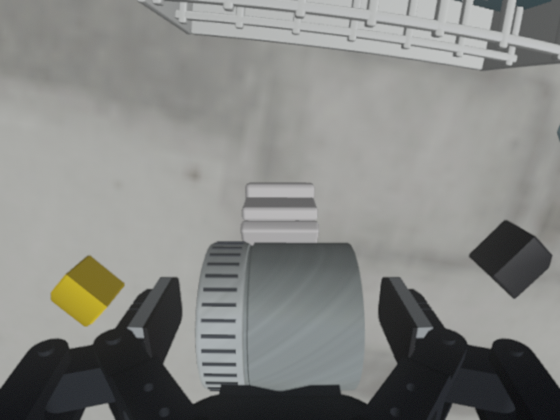

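View pics/c11.png

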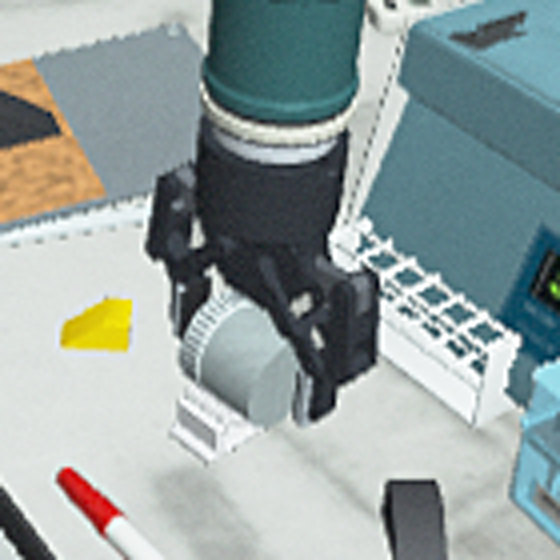

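```bash
python3 -m crank '[{"x":0,"y":0,"z":0.2,"turn":0,"fingers":0.7},{"x":0,"y":0,"z":0,"turn":0,"fingers":0.4},{"x":0,"y":0,"z":0,"turn":0,"fingers":0.2},{"x":0,"y":0,"z":0,"turn":0,"fingers":0},{"x":0,"y":0,"z":0,"turn":0,"fingers":0},{"x":0,"y":0,"z":0,"turn":0,"fingers":0}]'
python3 - <<'E'
from h import *
p=snap('wrist','w12.png');p=snap('side','s12.png'); cv2.imwrite('pics/c12.png',cv2.resize(p['color'][170:310,260:400],None,fx=4,fy=4,interpolation=cv2.INTER_CUBIC))
E
```

```text
time: 15.5
position: [474.2, -35.3, -13.6]
tcp_rot: [0.996, 0.092, 0.0, 0.0]
force: [-1.4, -0.4, 6.0]
width: 53.3
```

View pics/c12.png

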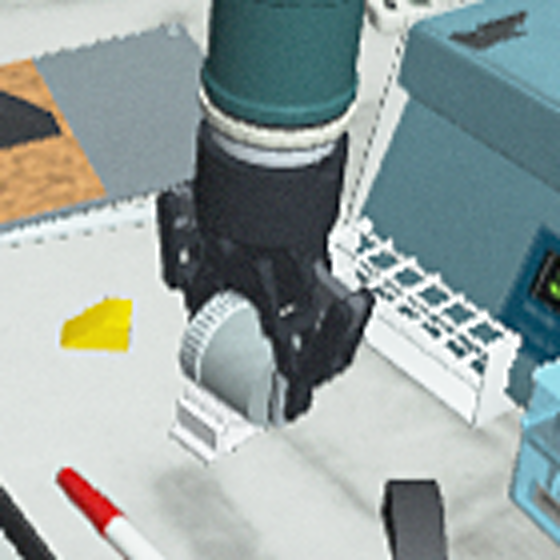

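```bash
python3 -m crank '[{"x":0,"y":0,"z":-0.6,"turn":0,"fingers":0},{"x":0,"y":0,"z":-1.5,"turn":0,"fingers":0},{"x":0,"y":0,"z":-2.4,"turn":0,"fingers":0},{"x":0,"y":0,"z":-2.4,"turn":0,"fingers":0},{"x":0,"y":0,"z":-1.8,"turn":0,"fingers":0},{"x":0,"y":0,"z":-0.5,"turn":0,"fingers":0}]'
python3 -m crank '[{"x":0.6,"y":-1.6,"z":0,"turn":0,"fingers":0},{"x":1.1,"y":-2.9,"z":0,"turn":0,"fingers":0},{"x":1.24,"y":-3.26,"z":0,"turn":0,"fingers":0},{"x":1.24,"y":-3.26,"z":0,"turn":0,"fingers":0},{"x":1.24,"y":-3.26,"z":0,"turn":0,"fingers":0},{"x":1.24,"y":-3.26,"z":0,"turn":0,"fingers":0},{"x":1.24,"y":-3.26,"z":0,"turn":0,"fingers":0},{"x":1.1,"y":-2.9,"z":0,"turn":0,"fingers":0},{"x":0.8,"y":-2.1,"z":0,"turn":0,"fingers":0}]'
python3 -m crank '[{"x":0,"y":0,"z":0,"turn":4,"fingers":0},{"x":0,"y":0,"z":0,"turn":5,"fingers":0},{"x":0,"y":0,"z":0,"turn":6,"fingers":0},{"x":0,"y":0,"z":0,"turn":5,"fingers":0},{"x":0,"y":0,"z":0,"turn":4,"fingers":0},{"x":0,"y":0,"z":0,"turn":0,"fingers":0},{"x":0,"y":0,"z":0,"turn":0,"fingers":0}]'
python3 - <<'E'
from h import *
p=snap('wrist','w13.png');p2=snap('side','s13.png');s=sensors.read_state();t=np.array(s['position']); print(s['time'],t,R.from_quat(s['tcp_rot']).as_matrix()[:2,0])
cv2.imwrite('pics/c13.png',cv2.resize(p2['color'][120:260,230:370],None,fx=4,fy=4,interpolation=cv2.INTER_CUBIC))
a=-.236; q=[518.6+6,241,a]
# jar in hand fit
for d in nets.silhouettes(p,'jar'): m=d['region'];y,x=np.nonzero(m);print(d['conf'],m.sum(),x.mean(),y.mean())
c=jarV([t[0],t[1],a])+[0,0,t[2]+56.6-43]; print(proj(p,c).min(0),proj(p,c).max(0))
E
```

```text
time: 16.1
position: [475.3, -35.6, 80.3]
tcp_rot: [0.996, 0.092, 0.002, 0.0]
force: [0.3, 0.6, -4.1]
width: 53.5
time: 16.85
position: [522.1, 239.6, 76.6]
tcp_rot: [0.996, 0.093, -0.001, -0.0]
force: [1.0, 0.2, -2.8]
width: 53.7
time: 17.43
position: [522.4, 235.9, 76.8]
tcp_rot: [0.993, -0.116, -0.001, 0.001]
force: [-0.4, -0.1, -3.5]
width: 53.3
17.5333 [522.64506099 235.95551789  77.09373158] [ 0.97285241 -0.23142492]
0.71 22638 280.18124392614186 313.9152310274759
[190.44593604 242.5411223 ] [363.83480336 392.18585877]
```

View pics/w13.png

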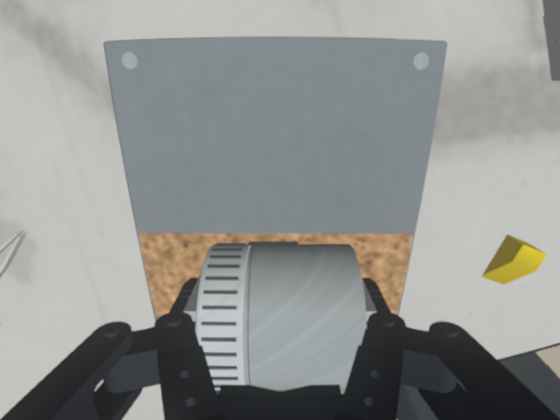

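View pics/c13.png

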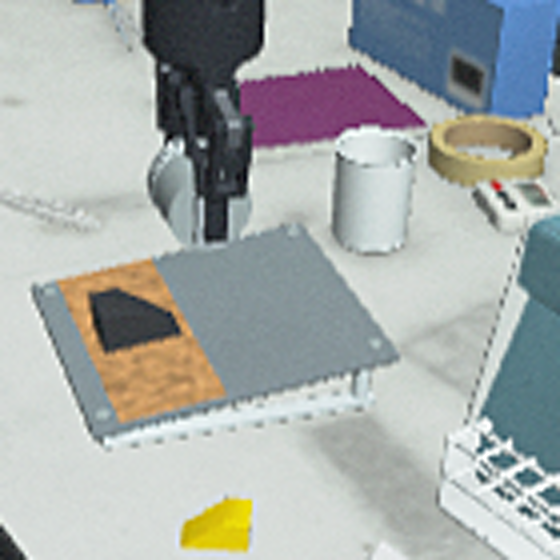

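```bash
python3 - <<'E'
from h import *
from scipy.optimize import least_squares
p=viewer.read_camera('wrist'); p2=viewer.read_camera('side'); s=sensors.read_state();t=np.array(s['position'])
D=[530,235.4,32.1,-.2366]
P=np.array([[105,95,0],[105,-95,0],[-14,94,0],[-14,-94,0]]);M,o=deckM(D); print(proj(p,P@M.T+o).round(1).tolist())
U=np.array([[105,41.5],[446.5,41.5],[136.5,233],[415,233]])
r=least_squares(lambda q:(proj(p,P@deckM(q)[0].T+deckM(q)[1])-U).ravel(),D); print(r.x,r.fun.round(1))
for d in nets.silhouettes(p2,'chock'):
    m=d['region'];y,x=np.nonzero(m)
    if 240<x.mean()<290 and 180<y.mean()<220:
        for DD in(D,r.x,[534.6,238.8,31.6,-.237]):
            rr=fit(lambda q:chockOn(q,DD),[[-48,2,0.]],[(p2,m.astype(float))],[5,5,.1]); print(d['conf'],m.sum(),rr.x.round(3),rr.fun)
E
```

```text
[[105.6, 42.8], [447.8, 43.5], [139.6, 231.8], [414.0, 232.3]]
[ 5.30534574e+02  2.35879195e+02  3.33967376e+01 -2.35720318e-01] [-1.7  0.5  1.3  0.7  1.5 -1.  -1.  -0.6]
0.64 246 [-4.4769e+01  5.3890e+00  4.3000e-02] 0.10170572293958235
0.64 246 [-4.5486e+01  3.1250e+00  4.3000e-02] 0.10580264626175674
0.64 246 [-4.796e+01  2.733e+00  4.500e-02] 0.10145066156543918
0.39 2777 [-62.343 -77.854  -0.487] 0.8760518827624677
0.39 2777 [ 18.246 -82.259  -0.091] 0.8899630720131049
0.39 2777 [ 31.18  -71.164  -1.01 ] 0.8751311543702824
```

```bash
python3 -m crank '[{"x":0.1,"y":-0.37,"z":0.5,"turn":0,"fingers":0},{"x":0,"y":0,"z":2.0,"turn":0,"fingers":0},{"x":0,"y":0,"z":2.2,"turn":0,"fingers":0},{"x":0,"y":0,"z":1.3,"turn":0,"fingers":0},{"x":0,"y":0,"z":0.5,"turn":0,"fingers":0},{"x":0,"y":0,"z":0,"turn":0,"fingers":0},{"x":0,"y":0,"z":0,"turn":0,"fingers":0}]'
python3 - <<'E'
from h import *
p=snap('wrist','w14.png');p2=snap('side','s14.png')
cv2.imwrite('pics/c14.png',cv2.resize(p2['color'][140:260,230:350],None,fx=4.8,fy=4.8,interpolation=cv2.INTER_CUBIC))
E
```

```text
time: 18.32
position: [525.2, 239.8, 12.8]
tcp_rot: [0.993, -0.117, 0.0, -0.0]
force: [-1.2, 0.1, -3.2]
width: 53.3
```

View pics/c14.png

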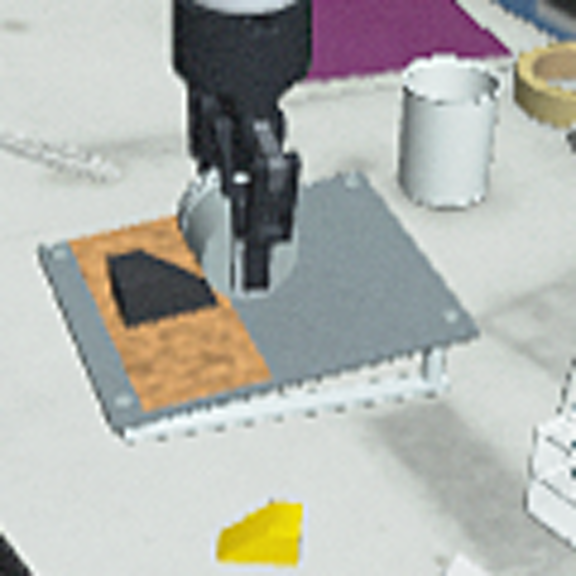

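```bash
python3 -m crank '[{"x":0,"y":0,"z":0.35,"turn":0,"fingers":0},{"x":0,"y":0,"z":0.25,"turn":0,"fingers":0},{"x":0,"y":0,"z":0,"turn":0,"fingers":0}]'; python3 -m crank '[{"x":0,"y":0,"z":0.15,"turn":0,"fingers":0},{"x":0,"y":0,"z":0,"turn":0,"fingers":0}]'
```

```text
time: 18.67
position: [524.8, 239.4, 6.5]
tcp_rot: [0.993, -0.117, -0.0, 0.0]
force: [-0.3, 0.5, -4.0]
width: 53.4
time: 18.83
position: [525.1, 239.6, 5.8]
tcp_rot: [0.993, -0.117, 0.0, 0.0]
force: [-1.2, -0.5, 1.4]
width: 53.7
```

```bash
python3 -m crank '[{"x":-0.2,"y":0,"z":0.03,"turn":0,"fingers":0},{"x":-0.2,"y":0,"z":0.02,"turn":0,"fingers":0},{"x":0,"y":0,"z":0,"turn":0,"fingers":0},{"x":0,"y":0,"z":0,"turn":0,"fingers":0}]'; python3 -m crank '[{"x":-0.15,"y":0,"z":0.02,"turn":0,"fingers":0},{"x":0,"y":0,"z":0,"turn":0,"fingers":0},{"x":0,"y":0,"z":0,"turn":0,"fingers":0}]'
```

```text
time: 19.17
position: [521.9, 240.8, 5.4]
tcp_rot: [0.993, -0.117, 0.001, -0.0]
force: [2.1, -1.2, 4.4]
width: 53.5
time: 19.42
position: [520.7, 241.2, 5.2]
tcp_rot: [0.993, -0.117, 0.001, -0.001]
force: [3.5, -0.4, 6.1]
width: 53.6
```

```bash
python3 - <<'E'
from h import *
p=snap('wrist','w15.png');p2=snap('side','s15.png')
cv2.imwrite('pics/c15.png',cv2.resize(p2['color'][170:230,240:310],None,fx=9,fy=9,interpolation=cv2.INTER_CUBIC))
E
```

```text
(no output)
```

View pics/c15.png

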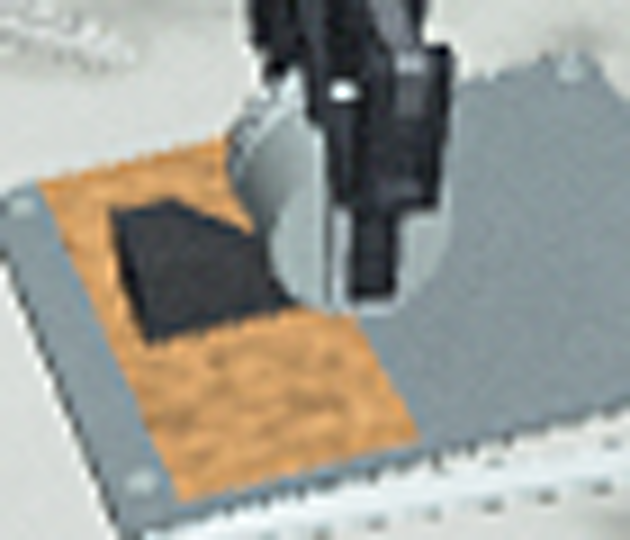

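```bash
python3 -m crank '[{"x":-0.15,"y":0,"z":0.01,"turn":0,"fingers":0},{"x":0,"y":0,"z":0,"turn":0,"fingers":0},{"x":0,"y":0,"z":0,"turn":0,"fingers":0}]'; python3 -m crank '[{"x":-0.15,"y":0,"z":0.01,"turn":0,"fingers":0},{"x":0,"y":0,"z":0,"turn":0,"fingers":0},{"x":0,"y":0,"z":0,"turn":0,"fingers":0}]'
```

```text
time: 19.77
position: [519.1, 241.5, 5.0]
tcp_rot: [0.993, -0.117, 0.001, -0.0]
force: [2.4, -0.6, 5.9]
width: 53.4
time: 20.02
position: [517.6, 241.8, 4.8]
tcp_rot: [0.993, -0.117, 0.001, -0.0]
force: [3.5, -0.1, 6.3]
width: 53.6
```

```bash
python3 - <<'E'
from h import *
p=snap('wrist','w16.png');p2=snap('side','s16.png')
cv2.imwrite('pics/c16.png',cv2.resize(p2['color'][170:230,240:310],None,fx=9,fy=9,interpolation=cv2.INTER_CUBIC))
E
```

```text
(no output)
```

View pics/c16.png

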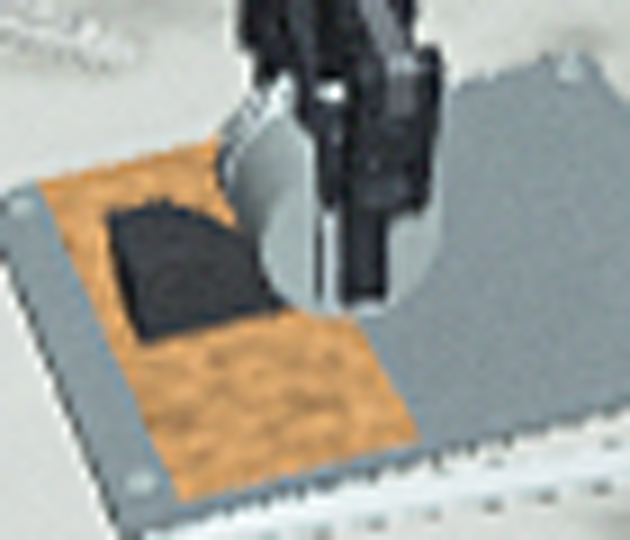

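View pics/w16.png

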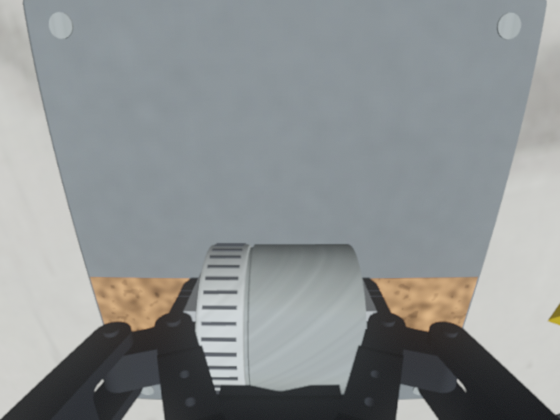

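```bash
python3 -m crank '[{"x":0,"y":0,"z":-0.06,"turn":0,"fingers":0},{"x":0,"y":0,"z":0,"turn":0,"fingers":0}]'; python3 -m crank '[{"x":0,"y":0,"z":0,"turn":0,"fingers":0.68},{"x":0,"y":0,"z":0,"turn":0,"fingers":0.75},{"x":0,"y":0,"z":0,"turn":0,"fingers":0.8},{"x":0,"y":0,"z":0,"turn":0,"fingers":0.85},{"x":0,"y":0,"z":0,"turn":0,"fingers":0.85}]'
python3 - <<'E'
from h import *
p=snap('wrist','w17.png');p2=snap('side','s17.png')
cv2.imwrite('pics/c17.png',cv2.resize(p2['color'][170:230,240:310],None,fx=9,fy=9,interpolation=cv2.INTER_CUBIC))
E
```

```text
time: 20.28
position: [516.2, 241.7, 4.7]
tcp_rot: [0.993, -0.117, -0.0, -0.0]
force: [2.9, -0.1, 3.1]
width: 53.6
time: 20.7
position: [516.1, 241.5, 4.5]
tcp_rot: [0.993, -0.117, -0.001, 0.0]
force: [-0.3, -0.2, 0.3]
width: 72.6
```

View pics/c17.png

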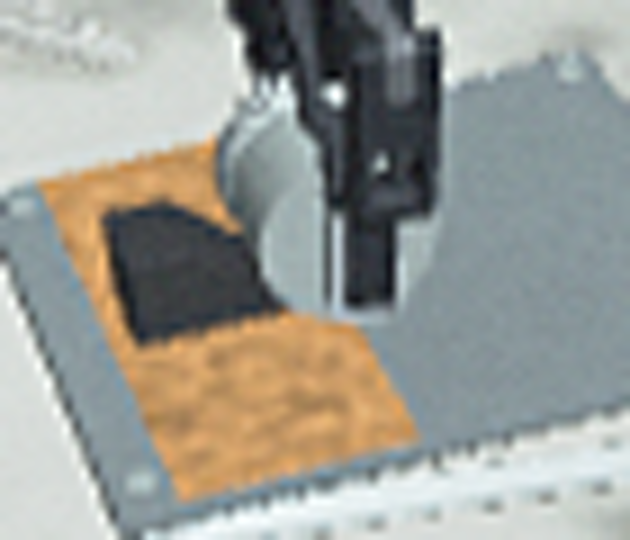

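View pics/w17.png

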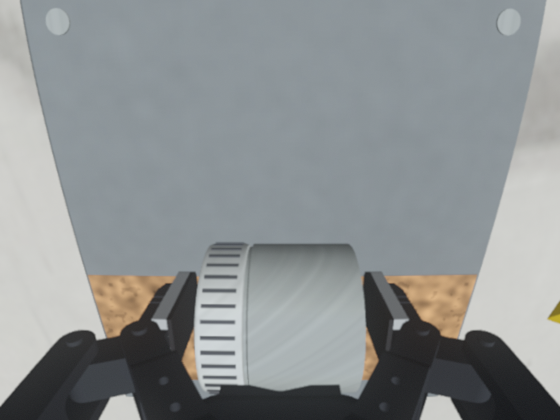

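```bash
python3 -m crank '[{"x":0,"y":0,"z":-0.5,"turn":0,"fingers":0.95},{"x":0,"y":0,"z":-1.5,"turn":0,"fingers":0.95},{"x":0,"y":0,"z":-3,"turn":0,"fingers":0.95},{"x":0,"y":0,"z":-3.5,"turn":0,"fingers":0.95},{"x":-0.5,"y":0,"z":-2.5,"turn":0,"fingers":0.95},{"x":-1,"y":0,"z":0,"turn":0,"fingers":0.95},{"x":0,"y":0,"z":0,"turn":0,"fingers":0.95},{"x":0,"y":0,"z":0,"turn":0,"fingers":0.95}]'
python3 - <<'E'
from h import *
p=snap('wrist','w18.png');p2=snap('side','s18.png');p3=snap('top','t18.png')
cv2.imwrite('pics/c18.png',cv2.resize(p2['color'][170:230,240:310],None,fx=9,fy=9,interpolation=cv2.INTER_CUBIC))
D=[530.2,235.5,32.4,-.2364]; M,o=deckM(D)
for n in('chock','jar'):
  for d in nets.silhouettes(p,n):
    m=d['region'];y,x=np.nonzero(m);print(n,d['conf'],m.sum(),x.mean(),y.mean())
    if n=='jar' and m.sum()>2000:
        f=lambda q:((jarV([0,0,q[2]])-[0,0,43]+[q[0],q[1],28])@M.T)+o
        r=fit(f,[[-12,2,0]],[(p,m.astype(float))],[4,4,.1]);print('jar in deck',r.x.round(3),r.fun)
for n in('forceps','marker'):
    for q in(p3,p2): print(n,[(np.round(d['position']).tolist(),d['conf']) for d in nets.find_in(q,n)][:2])
E
```

```text
time: 21.47
position: [501.4, 245.0, 114.8]
tcp_rot: [0.993, -0.117, -0.0, 0.0]
force: [-0.6, -0.0, -0.8]
width: 81.1
chock 0.93 1889 278.64584436209634 260.85547908946535
chock 0.79 1579 496.66877770740973 219.2982900569981
forceps [([516.0, 501.0, 5.0], 0.55)]
forceps []
marker [([363.0, -98.0, 16.0], 0.69), ([519.0, 501.0, 7.0], 0.39)]
marker [([366.0, -110.0, 12.0], 0.62)]
```

View pics/w18.png

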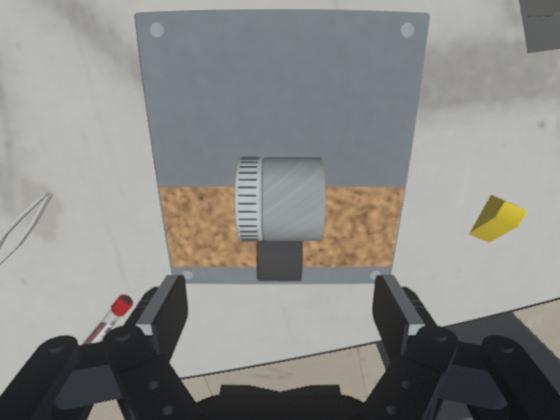

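View pics/c18.png

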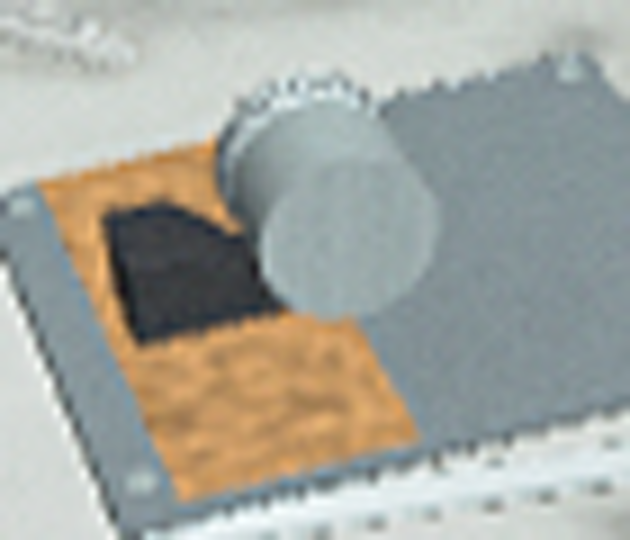

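```bash
python3 - <<'E'
from h import *
from scipy.optimize import least_squares
p=viewer.read_camera('wrist'); D=[530.2,235.5,32.4,-.2364]
Pd=np.array([[105,95,0],[105,-95,0],[-105,95,0],[-105,-95,0]]);U=np.array([[136,14],[429.5,13],[173,284.5],[394,284.5]])
r=least_squares(lambda q:(proj(p,Pd@deckM(q)[0].T+deckM(q)[1])-U).ravel(),D); print(r.x,r.fun.round(1)); M,o=deckM(r.x)
def ext(q):
    X=((jarV([0,0,0])-[0,0,43]+[q[0],q[1],28])@M.T)+o; u=proj(p,X); return np.r_[u.min(0),u.max(0)]
print(least_squares(lambda q:ext(q)-[235.5,156,326,242],[-12,2]).x)
def top(q): return proj(p,np.array([[q[0]-28,q[1]+17,30],[q[0]-28,q[1]-17,30]])@M.T+o)
print(least_squares(lambda q:(top(q)-[[257,281],[302.5,281]]).ravel(),[-50,2]).x)
s=sensors.read_state(); print(s['time'],s['force'])
E
```

```text
[ 5.30177239e+02  2.34451577e+02  3.30636098e+01 -2.30749861e-01] [-1.7  0.4  2.1  0.3  1.8 -0.  -2.3 -1.2]
[-12.18233236   2.11850634]
[-50.86240287   3.03679545]
21.9667 [ 0.90234567 -0.48643824  0.3829482 ]
```

```bash
python3 -c "
from bench import ctrl; print(ctrl.sign_off())"
```

```text
the job is handed in; nothing more can be done
None
```

I placed the larger dark wedge on the cork strip with its thin edge uphill and let go. I then lowered the jar uphill of it, slid it down against the wedge and released it. The job is handed in at about 22 s, with no verdict reported.

**Last checks:**
- **Wedge:** it lies at about x = -51 mm, y = +3 mm on the board. It looked flat and square to the slope in the pictures. Sliding the jar in had pushed it about 2 mm downhill.
- **Jar:** it lies at about x = -12 mm, y = +2 mm. That is 38.7 mm uphill of the wedge's origin (38 mm means touching) and about 1 mm off its centre. It looked still in the pictures after release.
- **Bystanders:** the marker pen and the forceps were found where they started, to within about 6 mm.

**What went wrong or disagreed:**
- **Finger length:** the fingertips sit about 35 mm higher than the stated tool point. My first attempt to grip closed on nothing above the wedge, so I corrected for this in every later move.
- **Tray contact:** on the first descent a finger lightly touched the white tray, with about 8 N.
- **Board position:** the wrist camera placed the board about 4–5 mm away from where the top and side cameras did. I used the wrist camera, since it also measured the parts in hand.
- **Final jar fit:** the network did not find the jar in the last wrist picture. The final jar and wedge positions come from edges I read off that picture, and the board's corners there fitted to about 2 pixels.

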